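# Stock the repair drawer from carton and pocket tray

### The job

Stock the repair drawer: pull the drawer open, lift every white capacitor block out of the tilted divided carton and set it down in the drawer's wide bay, and put every square relay from the pocket tray into the narrow bay, each part resting on the drawer floor and none on top of another. Leave the round chokes in the tray, and when all is in, push the drawer fully home.

Things in the scene. Friction and masses are not known exactly. Their poses are not given: they have to be found in the camera images.
- drawer (a joint): how far the drawer of the low grey steel cabinet is pulled out: 0 m fully home, 0.20 m fully open; it slides straight out of the cabinet's front (towards the robot), along the -x axis of cabinet, stays where it is left, and moves with about 2 to 4 N
- cabinet: fixed bench cabinet, 234 deep (x) x 262 wide (y) x 115 mm high, one drawer with a white front panel (12 mm thick, 262 wide, to 114 mm height, standing in front of the cabinet). Origin at table level in the middle of the cabinet's front edge; x points into the cabinet, z up
- handle (a point): middle of the drawer's steel bar handle: a level round bar 10 mm thick and 110 mm long along the cabinet's y, 90 mm above the table, its axis 35 mm in front of the drawer's front panel (30 mm free gap behind the bar); moves with the drawer
- wide_bay (a point): on the inner floor of the drawer's wide bay, at the middle (y) of its front end, against the front panel; the bay runs 0 to 204 mm in +x from here: 204 (x) x 150 mm (y), for the capacitors; axes as cabinet, floor 12 mm above the table; moves with the drawer; fully open, all of it is in front of the cabinet. The cabinet's opening leaves 95 mm above this floor; the front panel rises 102 mm above it
- narrow_bay (a point): the same point (front end, mid width, on the floor) of the drawer's narrow bay, 204 (x) x 78 mm (y), for the relays, on the +y side of the wide bay; same floor height and axes. The drawer's side and back walls are 4 mm thick and rise 53 mm above the floor, the divider between the two bays 40 mm (4 mm thick)
- carton: fixed cardboard carton on a steel stand, open top leaning to the robot: its up direction tilts 0.32 rad (18 degrees) from vertical towards this body's -x. Outside 136 x 212 x 100 mm deep; two rows of two cells, each 62 (up the slope) x 100 (y) x 95 mm deep; walls 4 mm, dividers 4 mm. Origin at table level under the middle of the carton's bottom (60 mm up there); z vertical
- tray: fixed black pocket tray 140 (x) x 126 (y) x 14 mm high, six pockets 8 mm deep, 20 (x) x 26 mm (y), in two rows 70 mm apart in x, three 38 mm apart in y. Origin at the centre of its underside
- cap0: film capacitor: plain white rectangular block 45 (x) x 40 (y) x 75 mm (z), 0.13 to 0.21 kg, two brass studs 7 mm high on its top (+z) face. Starts (if present) in cell 0 of the carton (front row, - y side), resting on the cell's sloping floor and against its lower wall, its top about 20 mm below the rim, its axes along the carton's. Origin at the centre of the block
- relay0: relay: small square-edged clear and copper block 16 (x) x 22 (y) x 20 mm (z), 18 g, starts (if present) in a pocket of the tray, standing 14 mm out of it. Origin at its centre
- cap1: film capacitor: plain white rectangular block 45 (x) x 40 (y) x 75 mm (z), 0.13 to 0.21 kg, two brass studs 7 mm high on its top (+z) face. Starts (if present) in cell 1 of the carton (front row, + y side), resting on the cell's sloping floor and against its lower wall, its top about 20 mm below the rim, its axes along the carton's. Origin at the centre of the block
- relay1: relay: small square-edged clear and copper block 16 (x) x 22 (y) x 20 mm (z), 18 g, starts (if present) in a pocket of the tray, standing 14 mm out of it. Origin at its centre
- cap2: film capacitor: plain white rectangular block 45 (x) x 40 (y) x 75 mm (z), 0.13 to 0.21 kg, two brass studs 7 mm high on its top (+z) face. Starts (if present) in cell 2 of the carton (back row, - y side), resting on the cell's sloping floor and against its lower wall, its top about 20 mm below the rim, its axes along the carton's. Origin at the centre of the block
- relay2: relay: small square-edged clear and copper block 16 (x) x 22 (y) x 20 mm (z), 18 g, starts (if present) in a pocket of the tray, standing 14 mm out of it. Origin at its centre
- cap3: film capacitor: plain white rectangular block 45 (x) x 40 (y) x 75 mm (z), 0.13 to 0.21 kg, two brass studs 7 mm high on its top (+z) face. Starts (if present) in cell 3 of the carton (back row, + y side), resting on the cell's sloping floor and against its lower wall, its top about 20 mm below the rim, its axes along the carton's. Origin at the centre of the block
- relay3: relay: small square-edged clear and copper block 16 (x) x 22 (y) x 20 mm (z), 18 g, starts (if present) in a pocket of the tray, standing 14 mm out of it. Origin at its centre
- choke0: round choke: upright dark and copper cylinder 16 mm across, 18 mm high, in a pocket of the tray; it stays there. Origin at the centre of its underside
- choke1: round choke: upright dark and copper cylinder 16 mm across, 18 mm high, in a pocket of the tray; it stays there. Origin at the centre of its underside
There are look-alikes about, which are no part of the job. Leave any green or pink look-alike of the cap2 alone. What is shaped like the cap3 but turquoise is not meant.

How it is judged:
On the way, in this order (a step that is already met when the one before it is completed fails the run):
1. the drawer is pulled open (at least 150 mm) (value of joint drawer above 0.15 m), for 0.2 s.
2. every capacitor present is in the wide bay and every relay present in the narrow bay, with the drawer still open (x of cap0 in the frame of wide_bay between 0 and 0.204 m and y of cap0 in the frame of wide_bay between -0.075 and 0.075 m and z of cap0 in the frame of wide_bay between -0.005 and 0.048 m and x of relay0 in the frame of narrow_bay between 0 and 0.204 m and y of relay0 in the frame of narrow_bay between -0.039 and 0.039 m and z of relay0 in the frame of narrow_bay between -0.005 and 0.022 m and x of cap1 in the frame of wide_bay between 0 and 0.204 m and y of cap1 in the frame of wide_bay between -0.075 and 0.075 m and z of cap1 in the frame of wide_bay between -0.005 and 0.048 m and x of relay1 in the frame of narrow_bay between 0 and 0.204 m and y of relay1 in the frame of narrow_bay between -0.039 and 0.039 m and z of relay1 in the frame of narrow_bay between -0.005 and 0.022 m and x of cap2 in the frame of wide_bay between 0 and 0.204 m and y of cap2 in the frame of wide_bay between -0.075 and 0.075 m and z of cap2 in the frame of wide_bay between -0.005 and 0.048 m and x of relay2 in the frame of narrow_bay between 0 and 0.204 m and y of relay2 in the frame of narrow_bay between -0.039 and 0.039 m and z of relay2 in the frame of narrow_bay between -0.005 and 0.022 m and x of cap3 in the frame of wide_bay between 0 and 0.204 m and y of cap3 in the frame of wide_bay between -0.075 and 0.075 m and z of cap3 in the frame of wide_bay between -0.005 and 0.048 m and x of relay3 in the frame of narrow_bay between 0 and 0.204 m and y of relay3 in the frame of narrow_bay between -0.039 and 0.039 m and z of relay3 in the frame of narrow_bay between -0.005 and 0.022 m and value of joint drawer above 0.02 m), for 0.2 s.
At the end, for the whole second after the job is handed in: The drawer is shut to within 6 mm; every capacitor present lies or stands on the floor of the wide bay (centre within the bay, less than 48 mm above its floor), every relay present on the floor of the narrow bay (centre less than 22 mm above it), all at rest; both round chokes are still in the tray (x of cap0 in the frame of wide_bay between 0 and 0.204 m and y of cap0 in the frame of wide_bay between -0.075 and 0.075 m and z of cap0 in the frame of wide_bay between -0.005 and 0.048 m and x of relay0 in the frame of narrow_bay between 0 and 0.204 m and y of relay0 in the frame of narrow_bay between -0.039 and 0.039 m and z of relay0 in the frame of narrow_bay between -0.005 and 0.022 m and x of cap1 in the frame of wide_bay between 0 and 0.204 m and y of cap1 in the frame of wide_bay between -0.075 and 0.075 m and z of cap1 in the frame of wide_bay between -0.005 and 0.048 m and x of relay1 in the frame of narrow_bay between 0 and 0.204 m and y of relay1 in the frame of narrow_bay between -0.039 and 0.039 m and z of relay1 in the frame of narrow_bay between -0.005 and 0.022 m and x of cap2 in the frame of wide_bay between 0 and 0.204 m and y of cap2 in the frame of wide_bay between -0.075 and 0.075 m and z of cap2 in the frame of wide_bay between -0.005 and 0.048 m and x of relay2 in the frame of narrow_bay between 0 and 0.204 m and y of relay2 in the frame of narrow_bay between -0.039 and 0.039 m and z of relay2 in the frame of narrow_bay between -0.005 and 0.022 m and x of cap3 in the frame of wide_bay between 0 and 0.204 m and y of cap3 in the frame of wide_bay between -0.075 and 0.075 m and z of cap3 in the frame of wide_bay between -0.005 and 0.048 m and x of relay3 in the frame of narrow_bay between 0 and 0.204 m and y of relay3 in the frame of narrow_bay between -0.039 and 0.039 m and z of relay3 in the frame of narrow_bay between -0.005 and 0.022 m and linear speed of each of cap0, relay0, cap1, relay1, cap2, relay2, cap3, relay3 below 0.03 m/s and x of choke0 in the frame of tray between -0.07 and 0.07 m and y of choke0 in the frame of tray between -0.063 and 0.063 m and height (world z) of each of choke0, choke1 below 0.03 m and x of choke1 in the frame of tray between -0.07 and 0.07 m and y of choke1 in the frame of tray between -0.063 and 0.063 m and value of joint drawer below 0.006 m); the robot touches nothing.
Of cap0, cap1, cap2, cap3 only 2 to 3 are there at a start; the rules pass over those that are not, and their reading is None.
Of relay0, relay1, relay2, relay3 only 2 to 3 are there at a start; the rules pass over those that are not, and their reading is None.
At some moment in a run one of relay0, relay1, relay2, relay3 may be knocked a few centimetres aside while the robot is not near it.
Once in a run the grip may slacken for a moment while it holds something.
It also fails if it takes over 210 s, if anything falls off the work surface, if the arm or the gripper's body presses on something with over 40 N, if the wrist force passes 120 N, or if a joint passes its speed limit or range.

### The arm

A 6-joint arm with a two-finger parallel gripper is mounted at the origin on the work surface. World frame = base frame: x ahead of the robot, y to its left, z up, the work surface at z = 0. Lengths are in m, angles in rad, forces in N, time in s.
With the tool pointing down it reaches from about 0.225 to 0.875 m from the base axis. Payload 3.4 kg.
Tool frame: the origin (TCP) lies at the very end of the fingers, on their centre line; the grasp point (between the pads) lies 19 mm behind it (grip_depth is the distance from the TCP to the grasp point, in m); x points along the fingers, z is the direction in which the jaws open and shut, and the axes are right-handed (so a half turn about x gives the same grasp; the last joint's range is limited). The gripper opens to 85 mm and grips with 20 to 120 N. Pads are 22 mm wide; open, the fingers measure 114 mm over their backs; the gripper's body (76 mm by 85 mm) begins 54 mm behind the grasp point. The pads swing forward as they close: fully open they stand 13 mm farther back than shut.
Start: joints at [-1.461, 0.276, 1.505, -0, 1.361, -0.121], TCP at [0.132, -0.56, 0.231] pointing down, gripper open.
Joint ranges: [-2.89, 2.89], [-0.75, 2.08], [0.22, 2.7], [-1.18, 4.32], [0.11, 2.71], [-2.7, 2.7]. Speed limits (rad/s): [2.57, 2.57, 3.14, 3.14, 3.14, 3.14].

### API

Orientations are given as a unit quaternion [w, x, y, z].
In Python, from rig import get_state, get_image, sign_off, grip_depth gives the robot as it stands. The module is installed in compiled form; this text tells all that it offers.
- The arm moves only by the tool arm_command, never from a script. Its argument "series" is a list of rows, each an object with "dp": the shift along the tool's x, y, z scaled (see below), a list of three; "angular": the turn, a rotation vector about the tool's x, y, z scaled (see below), a list of three; "gripper": the finger opening in mm, from 0 to 85.4. A call has exactly 8 rows; each row shifts and turns the pose as measured when the row begins, along the tool's axes as they then stand; what a row does not reach is not made up. The controller multiplies each number of a shift by 0.12 m and each number of a turn by 90 degrees. A row lasts 1/8 s, in which the tool goes at most 62.5 mm and 10.7 degrees, less where a joint would pass 70% of its speed; a pose out of reach is approached as far as the arm can. A call with a number of a shift or a turn outside -1 to 1 is refused whole. A call with a gripper value outside its range is refused whole. The fingers move at their own pace and stop on an object; "grip_force" is the grip in N (left out, the last holds). Time passes only in rows, so rows that do not move let the fingers close, or fill a call up. It gives the time, the measured TCP pose, the force and the opening at its end, in the units of the state.
- get_state(): the state, without advancing time (a new reading comes with each control period).
- get_image(name): name is "scene" or "top" or "wrist"; returns a dict with "image" (480x640x3 uint8, blue, green, red), "depth" (480x640 float32, m along the optical axis (not along the pixel's ray), 0 where there is no reading), "mtx" (3x3 intrinsics, pixels), "view" (4x4, takes a point from world to camera coordinates); the wrist camera has in their place "mount" (4x4, takes a point from camera to tool coordinates, whose origin is the TCP and whose axes are the tool frame's). Camera axes: x right, y up, looking along -z (the intrinsics and any distortion apply to the point x, -y, -z); pixel columns grow to the right and rows downward; lengths in m; the calibration is good to about 2 mm. A picture is of the moment at which its call begins: read the wrist's pose just before it.
- sign_off(): hands the job in, once; it reports no verdict.
The state is a dict: "clock": time; "qpos": joint angles; "qd": joint speeds; "effort": joint torques, N m; "position": TCP position; "ee_rot": TCP orientation; "contact_force": force on the tool from outside, world axes, zero at the start; "moment": the same for the moment, N m; "width": finger opening in m.
Only numpy, scipy, OpenCV 4.12 (cv2) and the standard library are available. Lean on these libraries where they do the work, as an engineer would, in place of code of your own. Each camera call takes 0.05 s, during which the arm holds its last target. There are 200 camera calls.

## Working session

There is one attempt and no reset: what is moved stays moved. The work goes in short steps, Python scripts to look and compute and a tool call to move; the robot and the scene stay as the last step left them, time stands still between calls to the robot, and variables do not carry over. Pictures are saved under pics/ and viewed, about 12 in all and at most 16, crops included, and the job is handed in when it is done.

Besides the shell and the picture viewer there is one more tool, called after "Call:" as name(argument=value, ...) on one line, values as JSON. arm_command: Moves the arm, as the interface text tells. Its arguments: {"type":"object","properties":{"series":{"type":"array","items":{"type":"object","properties":{"dp":{"type":"array","items":{"type":"number"}},"angular":{"type":"array","items":{"type":"number"}},"gripper":{"type":"number"}}}},"grip_force":{"type":"number"}},"required":["series"]}

```bash
mkdir -p pics; cat > h.py <<'E'
import numpy as np, cv2
from rig import get_state, get_image, sign_off
from scipy.spatial.transform import Rotation as R
def rot(q): return R.from_quat([q[1],q[2],q[3],q[0]])
def cap(name):
    s=get_state(); d=get_image(name)
    if name=='wrist':
        T=np.eye(4); T[:3,:3]=rot(s['ee_rot']).as_matrix(); T[:3,3]=s['position']
        d['c2w']=T@np.array(d['mount'])
    else: d['c2w']=np.linalg.inv(np.array(d['view']))
    return d
def world(d):
    "point map HxWx3 from depth"
    K=np.array(d['mtx']); z=d['depth']; v,u=np.mgrid[:480,:640]
    x=(u-K[0,2])/K[0,0]*z; y=(v-K[1,2])/K[1,1]*z
    P=np.stack([x,-y,-z],-1)
    W=P@d['c2w'][:3,:3].T+d['c2w'][:3,3]; W[z==0]=np.nan
    return W
def save(n,im): cv2.imwrite('pics/'+n+'.png',im)
def move(dw,q=None):
    "world shift -> tool shift / .12"
    s=get_state(); return rot(s['ee_rot']).inv().apply(dw)/.12
E
python3 - <<'E'
from h import *
s=get_state(); print(s); 
for n in('scene','top'):
    d=cap(n); save(n+'0',d['image']); np.savez(n+'.npz',**{k:d[k] for k in('image','depth','mtx','c2w')}); print(d.keys(),d['mtx'],d['c2w'].round(3))
print(rot(s['ee_rot']).as_matrix().round(3))
E
```

```text
{'clock': 0.0, 'qpos': array([-1.46097342e+00,  2.76583832e-01,  1.50617340e+00,  1.04612394e-06,
        1.36067119e+00, -1.20977488e-01]), 'qd': array([-1.17698873e-03, -7.17924877e-05,  1.10341139e-03,  2.34762389e-04,
       -1.55981843e-03, -2.36421432e-04]), 'effort': array([ 1.18726341e-03, -4.16772437e+01, -2.45799690e+01, -1.58373376e-05,
        1.10379842e-02,  5.66095181e-06]), 'position': array([ 0.13148327, -0.55921081,  0.23043002]), 'ee_rot': array([ 0.55379011,  0.4395639 ,  0.55470234, -0.4386404 ]), 'contact_force': array([-0.31137809,  0.27346581, -0.040542  ]), 'moment': array([-0.00511945, -0.03261673, -0.0336235 ]), 'width': 0.0856454855778421}
dict_keys(['image', 'depth', 'mtx', 'view', 'c2w']) [[592.44218788   0.         328.03121755]
 [  0.         592.44218788 244.8233645 ]
 [  0.           0.           1.        ]] [[ 0.561 -0.537  0.63   1.334]
 [ 0.828  0.367 -0.424 -0.496]
 [-0.003  0.759  0.651  0.967]
 [ 0.     0.     0.     1.   ]]
dict_keys(['image', 'depth', 'mtx', 'view', 'c2w']) [[505.40228306   0.         329.2010121 ]
 [  0.         505.40228306 235.95576051]
 [  0.           0.           1.        ]] [[ 0.002  0.988 -0.152  0.364]
 [-1.     0.005  0.022  0.086]
 [ 0.023  0.152  0.988  1.087]
 [ 0.     0.     0.     1.   ]]
[[-0.     0.973  0.229]
 [ 0.002  0.229 -0.973]
 [-1.     0.    -0.002]]
```

View pics/scene0.png

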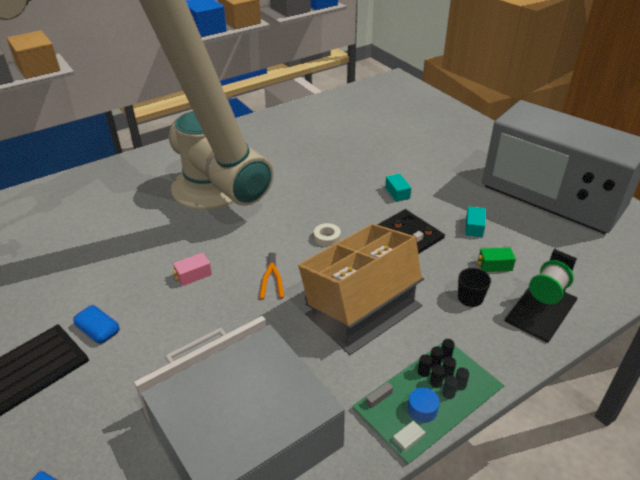

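View pics/top0.png

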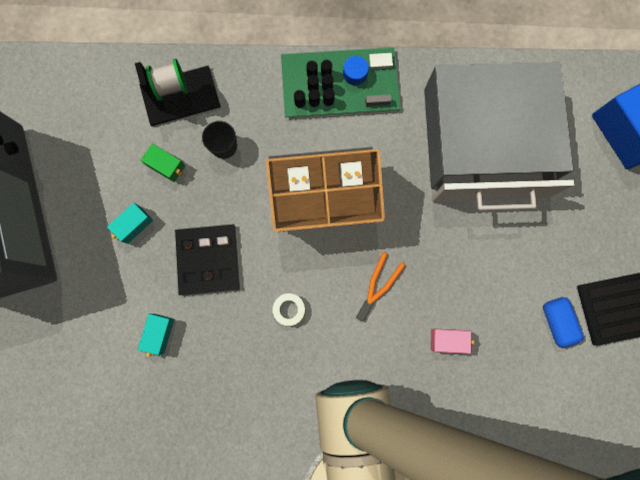

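The top view shows the cabinet at (500,120) with its handle at (505,205), and the carton at (325,190) with white caps at (299,178) and (351,173), both in the back row. The tray is at (207,260), with light parts at (205,243) and (222,241) and dark round ones at (188,244) and (208,276). The turquoise, green and pink blocks are look-alikes.

```bash
python3 - <<'E'
from h import *
d=dict(np.load('top.npz')); W=world(d); im=d['image']
def at(u,v,r=2): return np.nanmedian(W[v-r:v+r+1,u-r:u+r+1].reshape(-1,3),0).round(4)
for n,p in dict(cabtop1=(450,90),cabtop2=(550,90),front1=(450,185),front2=(567,183),tray=(198,262),tray2=(224,262),relA=(205,243),relB=(222,241),chA=(188,244),chB=(208,276),pk=(191,280),pk2=(226,275),capA=(299,172),capA2=(299,188),capB=(351,167),f1=(299,210),f2=(355,205),table=(330,270)).items(): print(n,at(*p,1))
h=W[...,2]
# front panel top: white & z~.114
g=im.astype(int); white=(g.min(-1)>185)
def rect(m,name):
    P=W[m]; P=P[~np.isnan(P[:,0])]; r=cv2.minAreaRect((P[:,:2]*1000).astype(np.float32)); print(name,len(P),np.array(r[0])/1000,r[1],r[2],'z',np.median(P[:,2])); return P
v,u=np.mgrid[:480,:640]
fp=white&(u>430)&(u<580)&(v>175)&(v<195)&(h>.1); P=rect(fp,'panel'); 
print(np.polyfit(P[:,1],P[:,0],1), P[:,1].min(),P[:,1].max())
ct=(u>420)&(u<580)&(v>55)&(v<178)&(abs(h-.115)<.006); rect(ct,'cabtop')
hd=(u>470)&(u<540)&(v>190)&(v<212)&(abs(h-.093)<.01); P=rect(hd,'handle')
hd&=(v>200);P=rect(hd,'bar');print(np.polyfit(P[:,1],P[:,0],1))
tr=(u>170)&(u<245)&(v>220)&(v<300)&(h>.008)&(h<.04); rect(tr,'tray')
for n,a in dict(A=(280,165,312,196),B=(335,158,368,190)).items():
    m=white&(u>a[0])&(u<a[2])&(v>a[1])&(v<a[3]); P=rect(m,'cap'+n); A=np.c_[P[:,:2],np.ones(len(P))]; print(np.linalg.lstsq(A,P[:,2],rcond=None)[0])
ca=(u>260)&(u<390)&(v>145)&(v<235)&(h>.1); P=rect(ca,'carton')
print(P.min(0),P.max(0))
c=np.vstack([cv2.resize(im[220:300,170:250],(600,600),interpolation=cv2.INTER_CUBIC)]); c2=cv2.resize(im[145:235,262:392],(780,540),interpolation=cv2.INTER_CUBIC)
save('crop1',np.hstack([cv2.resize(c,(400,400)),cv2.resize(c2,(400,400*540//780+0)) if 0 else cv2.resize(c2,(400,400))]))
E
```

```text
cabtop1 [ 0.8179 -0.1827  0.1146]
cabtop2 [ 0.8198 -0.3883  0.1161]
front1 [ 0.618  -0.1754  0.1134]
front2 [ 0.6235 -0.4113  0.1151]
tray [0.4718 0.3403 0.014 ]
tray2 [0.4721 0.2857 0.014 ]
relA [0.5109 0.3247 0.0268]
relB [0.5155 0.2887 0.0257]
chA [0.5089 0.3598 0.0249]
chB [0.4416 0.3159 0.0233]
pk [0.4344 0.3559 0.0058]
pk2 [0.4452 0.2819 0.0058]
capA [0.632  0.1231 0.1492]
capA2 [0.6028 0.1233 0.1386]
capB [0.6435 0.0234 0.1468]
f1 [0.5782 0.1262 0.0506]
f2 [0.5895 0.009  0.0526]
table [0.4571 0.06   0.0022]
panel 591 [ 0.62085199 -0.29431537] (10.895561218261719, 257.9566955566406) 2.2460901737213135 z 0.11471835491439875
[-0.03977616  0.60867983] -0.423211660799411 -0.16553189815393787
cabtop 14045 [ 0.76193219 -0.28965518] (236.75733947753906, 264.1250305175781) 2.0377590656280518 z 0.11558678392827093
handle 435 [ 0.59434851 -0.29108649] (39.86516189575195, 129.88250732421875) 0.8507668375968933 z 0.09466603153809605
bar 321 [ 0.58249414 -0.29618207] (17.17605209350586, 119.66475677490234) 0.08867260813713074 z 0.09472848447765825
[-0.02398615  0.57349099]
tray 3684 [0.4801228  0.32300766] (140.71917724609375, 127.63111114501953) 5.808891773223877 z 0.014507252028784223
capA 341 [0.62115881 0.12437345] (40.882118225097656, 37.5984001159668) 6.651426315307617 z 0.1444918318461882
[ 0.32720175  0.03497117 -0.06342601]
capB 333 [0.631117   0.02223096] (40.78569412231445, 37.833396911621094) 6.433182239532471 z 0.14500555738497978
[ 0.32122091  0.03174799 -0.05934899]
carton 3269 [0.60819037 0.07275946] (154.99484252929688, 216.19039916992188) 5.817259311676025 z 0.14327810482860526
[ 0.52143277 -0.04047834  0.1000634 ] [0.69295895 0.1844502  0.18053104]
```

View pics/crop1.png

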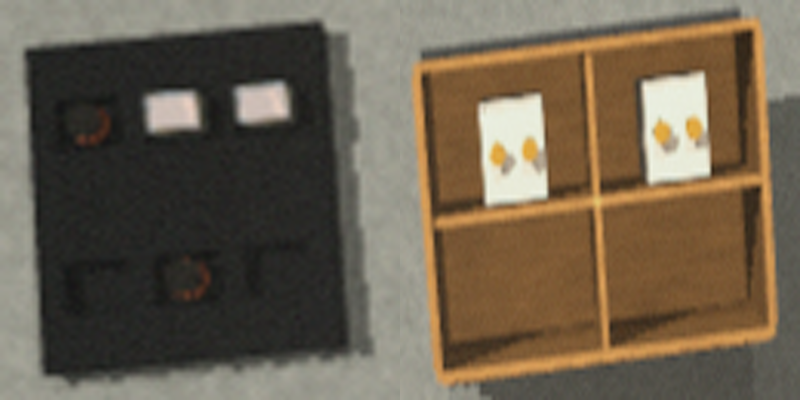

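The crop shows two square light relays, at (205,243) and (222,241) in the top image, and two round chokes to leave. The carton holds two white capacitors with brass studs in the back row (cells 2 and 3), and its front cells are empty. Next is a move planner that prints rows, then the handle.

```bash
cat >> h.py <<'E'
def frame(zx,tool_x=(0,0,-1)):
    "R with tool x and jaw axis z"
    x=np.array(tool_x,float); x/=np.linalg.norm(x); z=np.array(zx,float); z-=x*(z@x); z/=np.linalg.norm(z)
    return np.stack([x,np.cross(z,x),z],1)
def zyaw(deg,tx=(0,0,-1)): a=np.radians(deg); return frame((np.cos(a),np.sin(a),0),tx)
def plan(wps):
    "wps: (pos,R or None,n rows,grip)"
    s=get_state(); p=np.array(s['position']); Q=rot(s['ee_rot']).as_matrix(); k=0
    for pos,Rt,n,g in wps:
        pos=p if pos is None else np.array(pos); Rt=Q if Rt is None else Rt
        rv=R.from_matrix(Q.T@Rt).as_rotvec()/n
        for i in range(n):
            dp=Q.T@((pos-p)/n)/.12; 
            if i==0 or np.abs(rv).max()>1e-3 and np.linalg.norm(pos-p)>1e-4:
                print(k,f'x{n}' if np.abs(rv).max()<1e-3 or np.linalg.norm(pos-p)<1e-4 else '',dp.round(3).tolist(),(rv/(np.pi/2)).round(3).tolist(),g, 'FAST' if np.abs(rv).max()/(np.pi/2)>.115 or np.linalg.norm(dp)>.5 else '')
            Q=Q@R.from_rotvec(rv).as_matrix(); k+=1
        p=pos; Q=Rt
def st(target=None):
    s=get_state(); print('t',s['clock'].__round__(2),'p',s['position'].round(4),'x',rot(s['ee_rot']).as_matrix()[:,0].round(3),'z',rot(s['ee_rot']).as_matrix()[:,2].round(3),'F',s['contact_force'].round(1),'w',round(s['width'],4),'q6',s['qpos'][5].round(2))
E
python3 - <<'E'
from h import *
plan([((.581,-.294,.19),zyaw(2.3),15,26),(None,None,1,26),((.581,-.294,.071),None,8,26)])
E
```

```text
0  [0.023, 0.277, -0.086] [-0.059, -0.0, -0.0] 26 
1  [0.023, 0.284, -0.061] [-0.059, -0.0, -0.0] 26 
2  [0.023, 0.288, -0.034] [-0.059, -0.0, -0.0] 26 
3  [0.023, 0.29, -0.008] [-0.059, -0.0, -0.0] 26 
4  [0.023, 0.289, 0.019] [-0.059, -0.0, -0.0] 26 
5  [0.023, 0.286, 0.046] [-0.059, -0.0, -0.0] 26 
6  [0.023, 0.281, 0.072] [-0.059, -0.0, -0.0] 26 
7  [0.023, 0.273, 0.097] [-0.059, -0.0, -0.0] 26 
8  [0.023, 0.263, 0.122] [-0.059, -0.0, -0.0] 26 
9  [0.023, 0.251, 0.146] [-0.059, -0.0, -0.0] 26 
10  [0.023, 0.236, 0.168] [-0.059, -0.0, -0.0] 26 
11  [0.023, 0.22, 0.189] [-0.059, -0.0, -0.0] 26 
12  [0.022, 0.202, 0.208] [-0.059, -0.0, -0.0] 26 
13  [0.022, 0.182, 0.226] [-0.059, -0.0, -0.0] 26 
14  [0.023, 0.16, 0.242] [-0.059, -0.0, -0.0] 26 
15 x1 [0.0, 0.0, 0.0] [0.0, 0.0, 0.0] 26 
16 x8 [0.124, 0.0, 0.0] [0.0, 0.0, 0.0] 26
```

Call:
arm_command(series=[{"dp": [0.023, 0.277, -0.086], "angular": [-0.059, 0, 0], "gripper": 26}, {"dp": [0.023, 0.284, -0.061], "angular": [-0.059, 0, 0], "gripper": 26}, {"dp": [0.023, 0.288, -0.034], "angular": [-0.059, 0, 0], "gripper": 26}, {"dp": [0.023, 0.29, -0.008], "angular": [-0.059, 0, 0], "gripper": 26}, {"dp": [0.023, 0.289, 0.019], "angular": [-0.059, 0, 0], "gripper": 26}, {"dp": [0.023, 0.286, 0.046], "angular": [-0.059, 0, 0], "gripper": 26}, {"dp": [0.023, 0.281, 0.072], "angular": [-0.059, 0, 0], "gripper": 26}, {"dp": [0.023, 0.273, 0.097], "angular": [-0.059, 0, 0], "gripper": 26}], grip_force=60)

```text
clock: 1.1
position: [0.3737, -0.4107, 0.2041]
ee_rot: [0.676, 0.204, 0.679, -0.2]
contact_force: [0.4, -0.5, -0.3]
width: 0.0262
```

Call:
arm_command(series=[{"dp": [0.023, 0.263, 0.122], "angular": [-0.059, 0, 0], "gripper": 26}, {"dp": [0.023, 0.251, 0.146], "angular": [-0.059, 0, 0], "gripper": 26}, {"dp": [0.023, 0.236, 0.168], "angular": [-0.059, 0, 0], "gripper": 26}, {"dp": [0.023, 0.22, 0.189], "angular": [-0.059, 0, 0], "gripper": 26}, {"dp": [0.023, 0.2, 0.2], "angular": [-0.059, 0, 0], "gripper": 26}, {"dp": [0, 0, 0], "angular": [0, 0, 0], "gripper": 26}, {"dp": [0, 0, 0], "angular": [0, 0, 0], "gripper": 26}, {"dp": [0, 0, 0], "angular": [0, 0, 0], "gripper": 26}])

```text
clock: 2.1
position: [0.5233, -0.3116, 0.1859]
ee_rot: [0.703, 0.039, 0.71, -0.031]
contact_force: [0.3, 1.0, -0.5]
width: 0.026
```

```bash
python3 - <<'E'
from h import *
st(); d=cap('wrist'); save('w1',d['image']); W=world(d)
z=W[...,2]; m=(abs(z-.094)<.006)&(W[...,0]<.605)&(W[...,0]>.55); P=W[m]; print(len(P))
if len(P): 
    c=P[abs(P[:,1]+.294)<.03]; print(c.mean(0),c.min(0),c.max(0))
m=(abs(z-.114)<.004)&(W[...,0]>.6)&(W[...,0]<.64)&(d['image'].min(-1)>150); P=W[m]; print(len(P),P.min(0),P.max(0),np.polyfit(P[:,1],P[:,0],1) if len(P) else'')
plan([((.581,-.294,.19),zyaw(2.3),4,26),(None,None,1,26),((.581,-.294,.071),None,8,26)])
E
```

```text
t 2.1 p [ 0.5233 -0.3116  0.1859] x [-0.01   0.012 -1.   ] z [ 0.995 -0.098 -0.011] F [ 0.3  1.  -0.5] w 0.026 q6 -0.56
3751
[ 0.58046919 -0.29294585  0.09491976] [ 0.57510026 -0.32399898  0.08919123] [ 0.58698641 -0.26412124  0.09795025]
6795 [ 0.61210063 -0.42276408  0.11254674] [ 0.6312434  -0.18143702  0.11761551] [-0.04024595  0.61044498]
0  [-0.009, 0.049, 0.116] [-0.022, -0.002, -0.002] 26 
1  [-0.009, 0.045, 0.118] [-0.022, -0.002, -0.002] 26 
2  [-0.009, 0.041, 0.119] [-0.022, -0.002, -0.002] 26 
3  [-0.008, 0.036, 0.12] [-0.022, -0.002, -0.002] 26 
4 x1 [0.0, 0.0, 0.0] [0.0, 0.0, 0.0] 26 
5 x8 [0.124, 0.0, 0.0] [0.0, 0.0, 0.0] 26
```

View pics/w1.png

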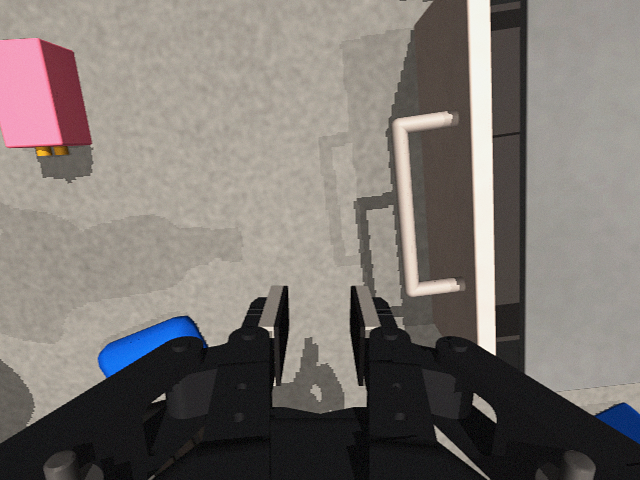

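The wrist view shows the bar from (403,125) to (415,290). It also shows a gap of about 18 mm between the panel and the cabinet, so the drawer is already slightly open. The bar's x is 0.5805, which agrees with the top view.

Call:
arm_command(series=[{"dp": [-0.009, 0.053, 0.125], "angular": [-0.024, -0.002, -0.002], "gripper": 26}, {"dp": [-0.009, 0.048, 0.127], "angular": [-0.024, -0.002, -0.002], "gripper": 26}, {"dp": [-0.009, 0.045, 0.127], "angular": [-0.024, -0.002, -0.002], "gripper": 26}, {"dp": [-0.008, 0.038, 0.12], "angular": [-0.022, -0.002, -0.002], "gripper": 26}, {"dp": [0, 0, 0], "angular": [0, 0, 0], "gripper": 26}, {"dp": [0, 0, 0], "angular": [0, 0, 0], "gripper": 26}, {"dp": [0, 0, 0], "angular": [0, 0, 0], "gripper": 26}, {"dp": [0, 0, 0], "angular": [0, 0, 0], "gripper": 26}])

```text
clock: 3.15
position: [0.5878, -0.2916, 0.1906]
ee_rot: [0.708, -0.021, 0.705, 0.02]
contact_force: [0.0, 0.6, -0.3]
width: 0.026
```

```bash
python3 - <<'E'
from h import *
st()
plan([((.581,-.294,.14),zyaw(2.3),3,26),((.581,-.294,.071),None,5,26)])
E
```

```text
t 3.15 p [ 0.5878 -0.2916  0.1906] x [ 0.004 -0.002 -1.   ] z [0.998 0.058 0.004] F [ 0.   0.6 -0.3] w 0.026 q6 -0.62
0  [0.14, -0.005, -0.02] [0.004, 0.001, 0.001] 26 
1  [0.14, -0.005, -0.02] [0.004, 0.001, 0.001] 26 
2  [0.14, -0.006, -0.019] [0.004, 0.001, 0.001] 26 
3 x5 [0.115, 0.0, 0.0] [0.0, 0.0, 0.0] 26
```

Call:
arm_command(series=[{"dp": [0.14, -0.005, -0.02], "angular": [0.004, 0.001, 0.001], "gripper": 26}, {"dp": [0.14, -0.005, -0.02], "angular": [0.004, 0.001, 0.001], "gripper": 26}, {"dp": [0.14, -0.005, -0.02], "angular": [0.004, 0.001, 0.001], "gripper": 26}, {"dp": [0.115, 0, 0], "angular": [0, 0, 0], "gripper": 26}, {"dp": [0.115, 0, 0], "angular": [0, 0, 0], "gripper": 26}, {"dp": [0.115, 0, 0], "angular": [0, 0, 0], "gripper": 26}, {"dp": [0.115, 0, 0], "angular": [0, 0, 0], "gripper": 26}, {"dp": [0.115, 0, 0], "angular": [0, 0, 0], "gripper": 26}])

```text
clock: 4.15
position: [0.584, -0.2942, 0.0688]
ee_rot: [0.71, -0.012, 0.704, 0.013]
contact_force: [-3.5, 15.9, 66.7]
width: 0.0263
```

Call:
arm_command(series=[{"dp": [0, 0, 0], "angular": [0, 0, 0], "gripper": 2}, {"dp": [0, 0, 0], "angular": [0, 0, 0], "gripper": 2}, {"dp": [0, 0, 0], "angular": [0, 0, 0], "gripper": 2}, {"dp": [0, 0, 0], "angular": [0, 0, 0], "gripper": 2}, {"dp": [0, 0, 0], "angular": [0, 0, 0], "gripper": 2}, {"dp": [0, 0, 0], "angular": [0, 0, 0], "gripper": 2}, {"dp": [0, 0, 0], "angular": [0, 0, 0], "gripper": 2}, {"dp": [0, 0, 0], "angular": [0, 0, 0], "gripper": 2}])

```text
clock: 5.15
position: [0.586, -0.2948, 0.0706]
ee_rot: [0.712, -0.013, 0.702, 0.012]
contact_force: [-1.1, 0.8, 3.9]
width: 0.008
```

```bash
python3 - <<'E'
from h import *
st(); p=get_state()['position']; u=np.array([.9992,.0402,0])
plan([(p-u*.179,zyaw(2.3),14,2)])
E
```

```text
t 5.15 p [ 0.586  -0.2948  0.0706] x [ 0.015 -0.001 -1.   ] z [0.999 0.036 0.015] F [-1.1  0.8  3.9] w 0.008 q6 -0.62
0  [-0.002, -0.0, -0.107] [-0.0, 0.001, 0.0] 2 
1  [-0.001, -0.0, -0.107] [-0.0, 0.001, 0.0] 2 
2  [-0.001, -0.0, -0.107] [-0.0, 0.001, 0.0] 2 
3  [-0.001, -0.0, -0.107] [-0.0, 0.001, 0.0] 2 
4  [-0.001, -0.0, -0.107] [-0.0, 0.001, 0.0] 2 
5  [-0.001, -0.0, -0.107] [-0.0, 0.001, 0.0] 2 
6  [-0.001, -0.0, -0.107] [-0.0, 0.001, 0.0] 2 
7  [-0.001, -0.0, -0.107] [-0.0, 0.001, 0.0] 2 
8  [-0.001, -0.0, -0.107] [-0.0, 0.001, 0.0] 2 
9  [-0.001, -0.0, -0.107] [-0.0, 0.001, 0.0] 2 
10  [-0.0, -0.0, -0.107] [-0.0, 0.001, 0.0] 2 
11  [-0.0, -0.0, -0.107] [-0.0, 0.001, 0.0] 2 
12  [-0.0, -0.0, -0.107] [-0.0, 0.001, 0.0] 2 
13  [-0.0, -0.0, -0.107] [-0.0, 0.001, 0.0] 2
```

Call:
arm_command(series=[{"dp": [0, 0, -0.07], "angular": [0, 0, 0], "gripper": 2}, {"dp": [0, 0, -0.107], "angular": [0, 0, 0], "gripper": 2}, {"dp": [0, 0, -0.107], "angular": [0, 0, 0], "gripper": 2}, {"dp": [0, 0, -0.107], "angular": [0, 0, 0], "gripper": 2}, {"dp": [0, 0, -0.107], "angular": [0, 0, 0], "gripper": 2}, {"dp": [0, 0, -0.107], "angular": [0, 0, 0], "gripper": 2}, {"dp": [0, 0, -0.107], "angular": [0, 0, 0], "gripper": 2}, {"dp": [0, 0, -0.107], "angular": [0, 0, 0], "gripper": 2}])

```text
clock: 6.15
position: [0.484, -0.2989, 0.0705]
ee_rot: [0.715, -0.014, 0.699, 0.011]
contact_force: [2.2, 1.5, 5.5]
width: 0.0075
```

```bash
python3 - <<'E'
from h import *
st(); p=get_state()['position']; u=np.array([.9992,.0402,0])
p1=np.array([.586,-.2948,.0706])-u*.18
plan([(p1,zyaw(2.3),7,2)])
E
```

```text
t 6.15 p [ 0.484  -0.2989  0.0705] x [ 0.022 -0.003 -1.   ] z [0.999 0.035 0.022] F [2.2 1.5 5.5] w 0.0075 q6 -0.73
0  [-0.002, -0.0, -0.093] [-0.0, 0.002, 0.0] 2 
1  [-0.002, -0.0, -0.093] [-0.0, 0.002, 0.0] 2 
2  [-0.002, -0.0, -0.093] [-0.0, 0.002, 0.0] 2 
3  [-0.001, -0.0, -0.093] [-0.0, 0.002, 0.0] 2 
4  [-0.001, -0.0, -0.093] [-0.0, 0.002, 0.0] 2 
5  [-0.001, -0.0, -0.093] [-0.0, 0.002, 0.0] 2 
6  [-0.0, -0.0, -0.093] [-0.0, 0.002, 0.0] 2
```

Call:
arm_command(series=[{"dp": [0, 0, -0.095], "angular": [0, 0.002, 0], "gripper": 2}, {"dp": [0, 0, -0.095], "angular": [0, 0.002, 0], "gripper": 2}, {"dp": [0, 0, -0.095], "angular": [0, 0.002, 0], "gripper": 2}, {"dp": [0, 0, -0.095], "angular": [0, 0.002, 0], "gripper": 2}, {"dp": [0, 0, -0.095], "angular": [0, 0.002, 0], "gripper": 2}, {"dp": [0, 0, -0.095], "angular": [0, 0.002, 0], "gripper": 2}, {"dp": [0, 0, -0.095], "angular": [0, 0.002, 0], "gripper": 2}, {"dp": [0, 0, 0], "angular": [0, 0, 0], "gripper": 2}])

```text
clock: 7.15
position: [0.3991, -0.3023, 0.0705]
ee_rot: [0.709, -0.013, 0.705, 0.009]
contact_force: [5.9, 1.8, 3.3]
width: 0.0077
```

```bash
python3 - <<'E'
from h import *
st(); d=cap('top'); save('t1',d['image'][80:320,330:630]); W=world(d); v,u=np.mgrid[:480,:640]; h=W[...,2]
m=(abs(h-.115)<.005)&(d['image'].min(-1)>160)&(u>400)&(W[...,0]<.6)&(W[...,0]>.35); P=W[m]; print(len(P),P.min(0),P.max(0),np.polyfit(P[:,1],P[:,0],1),np.median(P,0))
E
```

```text
t 7.15 p [ 0.3991 -0.3023  0.0705] x [ 0.005 -0.006 -1.   ] z [0.999 0.031 0.005] F [5.9 1.8 3.3] w 0.0077 q6 -0.82
382 [ 0.4288343  -0.36071587  0.11021518] [ 0.44692704 -0.17102103  0.11957511] [-0.04338768  0.42612029] [ 0.43672344 -0.23194904  0.11476085]
```

View pics/t1.png

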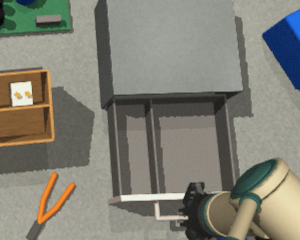

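The crop shows the drawer fully open: the front panel has moved 182 mm, so d is about 0.20. The narrow bay is on the left (+y) and the wide bay on the right. I'll release the bar, rise and go above the carton.

```bash
python3 - <<'E'
from h import *
n=np.array([-.3128,-.033,.949]); n/=np.linalg.norm(n)
plan([(None,None,3,16),((.399,-.302,.25),None,5,16),(np.array([.631,.022,.145])+.14*n,zyaw(-84,-n),12,56),(None,None,4,56)])
E
```

```text
0 x3 [0.0, 0.0, 0.0] [0.0, 0.0, 0.0] 16 
3 x5 [-0.299, -0.001, 0.001] [0.0, 0.0, 0.0] 16 
8  [-0.02, 0.217, 0.138] [0.079, -0.012, 0.014] 56 
9  [-0.013, 0.233, 0.11] [0.079, -0.012, 0.014] 56 
10  [-0.006, 0.245, 0.081] [0.079, -0.012, 0.014] 56 
11  [0.001, 0.253, 0.05] [0.079, -0.012, 0.014] 56 
12  [0.007, 0.257, 0.018] [0.079, -0.012, 0.014] 56 
13  [0.013, 0.257, -0.014] [0.079, -0.012, 0.014] 56 
14  [0.018, 0.253, -0.046] [0.079, -0.012, 0.014] 56 
15  [0.022, 0.245, -0.077] [0.079, -0.012, 0.014] 56 
16  [0.025, 0.233, -0.107] [0.079, -0.012, 0.014] 56 
17  [0.028, 0.218, -0.136] [0.079, -0.012, 0.014] 56 
18  [0.029, 0.199, -0.162] [0.079, -0.012, 0.014] 56 
19  [0.03, 0.176, -0.186] [0.079, -0.012, 0.014] 56 
20 x4 [0.0, 0.0, 0.0] [0.0, 0.0, 0.0] 56
```

Call:
arm_command(series=[{"dp": [0, 0, 0], "angular": [0, 0, 0], "gripper": 16}, {"dp": [0, 0, 0], "angular": [0, 0, 0], "gripper": 16}, {"dp": [0, 0, 0], "angular": [0, 0, 0], "gripper": 16}, {"dp": [-0.3, 0, 0], "angular": [0, 0, 0], "gripper": 16}, {"dp": [-0.3, 0, 0], "angular": [0, 0, 0], "gripper": 16}, {"dp": [-0.3, 0, 0], "angular": [0, 0, 0], "gripper": 16}, {"dp": [-0.3, 0, 0], "angular": [0, 0, 0], "gripper": 16}, {"dp": [-0.3, 0, 0], "angular": [0, 0, 0], "gripper": 16}])

```text
clock: 8.2
position: [0.3917, -0.2984, 0.2482]
ee_rot: [0.702, -0.009, 0.712, 0.014]
contact_force: [0.6, -0.1, 0.3]
width: 0.0165
```

Call:
arm_command(series=[{"dp": [-0.02, 0.217, 0.138], "angular": [0.079, -0.012, 0.014], "gripper": 56}, {"dp": [-0.013, 0.233, 0.11], "angular": [0.079, -0.012, 0.014], "gripper": 56}, {"dp": [-0.006, 0.245, 0.081], "angular": [0.079, -0.012, 0.014], "gripper": 56}, {"dp": [0.001, 0.253, 0.05], "angular": [0.079, -0.012, 0.014], "gripper": 56}, {"dp": [0.007, 0.257, 0.018], "angular": [0.079, -0.012, 0.014], "gripper": 56}, {"dp": [0.013, 0.257, -0.014], "angular": [0.079, -0.012, 0.014], "gripper": 56}, {"dp": [0.018, 0.253, -0.046], "angular": [0.079, -0.012, 0.014], "gripper": 56}, {"dp": [0.022, 0.245, -0.077], "angular": [0.079, -0.012, 0.014], "gripper": 56}])

```text
clock: 9.2
position: [0.5174, -0.0845, 0.2653]
ee_rot: [0.658, 0.397, 0.575, -0.28]
contact_force: [0.3, -0.4, 0.2]
width: 0.0561
```

Call:
arm_command(series=[{"dp": [0.025, 0.233, -0.107], "angular": [0.079, -0.012, 0.014], "gripper": 56}, {"dp": [0.028, 0.218, -0.136], "angular": [0.079, -0.012, 0.014], "gripper": 56}, {"dp": [0.029, 0.199, -0.162], "angular": [0.079, -0.012, 0.014], "gripper": 56}, {"dp": [0.03, 0.176, -0.186], "angular": [0.079, -0.012, 0.014], "gripper": 56}, {"dp": [0, 0, 0], "angular": [0, 0, 0], "gripper": 56}, {"dp": [0, 0, 0], "angular": [0, 0, 0], "gripper": 56}, {"dp": [0, 0, 0], "angular": [0, 0, 0], "gripper": 56}, {"dp": [0, 0, 0], "angular": [0, 0, 0], "gripper": 56}])

```text
clock: 10.2
position: [0.5799, 0.0199, 0.269]
ee_rot: [0.567, 0.56, 0.446, -0.407]
contact_force: [0.0, 0.1, -0.5]
width: 0.0561
```

```bash
cat > capm.py <<'E'
from h import *
def caps(W,im):
    g=im.astype(int); m=((g.min(-1)>150)&(g.max(-1)-g.min(-1)<35)&(W[...,2]>.11)&(W[...,2]<.19)&(W[...,0]>.55)).astype(np.uint8)
    n,l,s,c=cv2.connectedComponentsWithStats(m)
    for i in range(1,n):
        if s[i,4]<300: continue
        P=W[l==i]; A=np.c_[P[:,:2],np.ones(len(P))]
        a=np.linalg.lstsq(A,P[:,2],rcond=None)[0]; r=np.abs(A@a-P[:,2])<.004
        P=P[r]; a=np.linalg.lstsq(A[r],P[:,2],rcond=None)[0]
        nn=np.array([-a[0],-a[1],1]); nn/=np.linalg.norm(nn)
        q=cv2.minAreaRect((P[:,:2]*1000).astype(np.float32)); xy=np.array(q[0])/1000
        print('cap',s[i].tolist(),'n',nn.round(3),'c',np.r_[xy,a[0]*xy[0]+a[1]*xy[1]+a[2]].round(4),np.round(q[1],1),round(q[2],1))
E
python3 - <<'E'
from capm import *
st(); d=cap('wrist'); save('w2',d['image']); W=world(d); caps(W,d['image'])
# finger geometry in tool frame
s=get_state(); T=(W-s['position'])@rot(s['ee_rot']).as_matrix(); 
m=(T[...,0]<.005)&(T[...,0]>-.2)&(abs(T[...,1])<.06)
for a in np.arange(-.14,.0,.01):
    k=m&(T[...,0]>=a)&(T[...,0]<a+.01)
    if k.sum()>20: print(round(a,2),np.percentile(T[k][:,2],[0.5,99.5]).round(4),np.percentile(T[k][:,1],[0.5,99.5]).round(4))
E
```

```text
t 10.2 p [0.5799 0.0199 0.269 ] x [ 0.27   0.038 -0.962] z [ 0.051 -0.998 -0.025] F [ 0.   0.1 -0.5] w 0.0561 q6 1.36
cap [547, 0, 93, 213, 19398] n [-0.001 -0.001  1.   ] c [ 0.7312 -0.1955  0.116 ] [176.3  76.7] 2.2
cap [296, 178, 53, 58, 2253] n [-0.313 -0.034  0.949] c [0.6332 0.0241 0.145 ] [41.7 38.1] 6.0
cap [161, 186, 58, 57, 2060] n [-0.311 -0.033  0.95 ] c [0.6226 0.1262 0.1451] [41.8 38.4] 6.0
-0.11 [-0.0214  0.0197] [0.0199 0.0217]
-0.1 [-0.0572  0.0557] [0.0102 0.0212]
-0.09 [-0.0637  0.062 ] [-0.0004  0.0185]
-0.08 [-0.0637  0.0619] [-0.0103  0.0184]
-0.07 [-0.0619  0.0603] [-0.0112  0.0177]
-0.06 [-0.0605  0.0587] [-0.0109  0.0145]
-0.05 [-0.0508  0.0489] [-0.0061  0.0145]
-0.04 [-0.0421  0.0401] [-0.0102  0.0123]
-0.03 [-0.0424  0.0405] [-0.0102  0.0123]
-0.02 [-0.042   0.0402] [-0.01    0.0123]
-0.01 [-0.0341  0.0325] [-0.0103  0.0117]
```

View pics/w2.png

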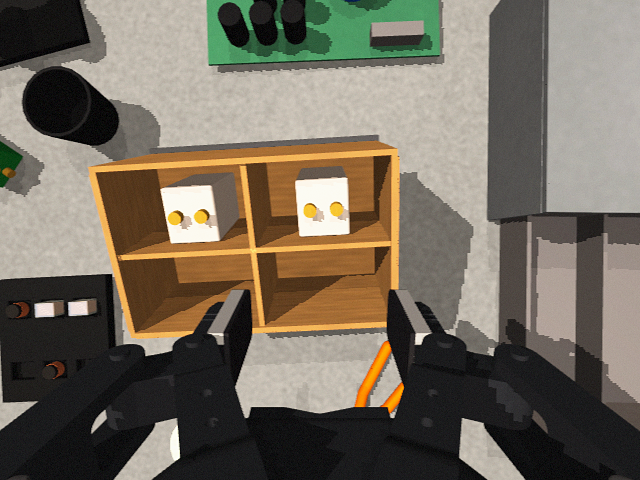

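The wrist view shows cap A at (195,210) and cap B at (322,205), both white with brass studs and standing in the back row, consistent with the top view. The finger linkage flares more than 50 mm behind the TCP, so I'll insert to about 30 mm below the cap top and open to 52 mm. Cap B goes first.

```bash
python3 - <<'E'
from h import *
n=np.array([-.313,-.034,.949]); n/=np.linalg.norm(n); c=np.array([.6332,.0241,.145])
plan([(c+.05*n,zyaw(-84,-n),7,52),(None,None,1,52)])
E
```

```text
0  [0.1, 0.018, 0.002] [-0.005, -0.001, 0.004] 52 
1  [0.1, 0.018, 0.002] [-0.005, -0.001, 0.004] 52 
2  [0.1, 0.017, 0.002] [-0.005, -0.001, 0.004] 52 
3  [0.1, 0.016, 0.002] [-0.005, -0.001, 0.004] 52 
4  [0.1, 0.016, 0.002] [-0.005, -0.001, 0.004] 52 
5  [0.1, 0.015, 0.002] [-0.005, -0.001, 0.004] 52 
6  [0.101, 0.015, 0.002] [-0.005, -0.001, 0.004] 52 
7 x1 [0.0, 0.0, 0.0] [0.0, 0.0, 0.0] 52
```

Call:
arm_command(series=[{"dp": [0.1, 0.018, 0.002], "angular": [-0.005, -0.001, 0.004], "gripper": 52}, {"dp": [0.1, 0.018, 0.002], "angular": [-0.005, -0.001, 0.004], "gripper": 52}, {"dp": [0.1, 0.017, 0.002], "angular": [-0.005, -0.001, 0.004], "gripper": 52}, {"dp": [0.1, 0.016, 0.002], "angular": [-0.005, -0.001, 0.004], "gripper": 52}, {"dp": [0.1, 0.016, 0.002], "angular": [-0.005, -0.001, 0.004], "gripper": 52}, {"dp": [0.1, 0.015, 0.002], "angular": [-0.005, -0.001, 0.004], "gripper": 52}, {"dp": [0.1, 0.015, 0.002], "angular": [-0.005, -0.001, 0.004], "gripper": 52}, {"dp": [0, 0, 0], "angular": [0, 0, 0], "gripper": 52}])

```text
clock: 11.25
position: [0.6194, 0.0215, 0.1854]
ee_rot: [0.595, 0.55, 0.442, -0.384]
contact_force: [-0.1, -0.2, 0.1]
width: 0.0521
```

```bash
python3 - <<'E'
from h import *
n=np.array([-.313,-.034,.949]); n/=np.linalg.norm(n); c=np.array([.6332,.0241,.145])
st();plan([(c-.028*n,zyaw(-84,-n),7,52),(None,None,1,52)])
E
```

```text
t 11.25 p [0.6194 0.0215 0.1854] x [ 0.313  0.03  -0.949] z [ 0.103 -0.995  0.003] F [-0.1 -0.2  0.1] w 0.0521 q6 1.3
0 x7 [0.084, 0.001, -0.002] [-0.0, 0.0, 0.0] 52 
7 x1 [0.0, 0.0, 0.0] [0.0, 0.0, 0.0] 52
```

Call:
arm_command(series=[{"dp": [0.084, 0.001, -0.002], "angular": [0, 0, 0], "gripper": 52}, {"dp": [0.084, 0.001, -0.002], "angular": [0, 0, 0], "gripper": 52}, {"dp": [0.084, 0.001, -0.002], "angular": [0, 0, 0], "gripper": 52}, {"dp": [0.084, 0.001, -0.002], "angular": [0, 0, 0], "gripper": 52}, {"dp": [0.084, 0.001, -0.002], "angular": [0, 0, 0], "gripper": 52}, {"dp": [0.084, 0.001, -0.002], "angular": [0, 0, 0], "gripper": 52}, {"dp": [0.07, 0, 0], "angular": [0, 0, 0], "gripper": 52}, {"dp": [0, 0, 0], "angular": [0, 0, 0], "gripper": 52}])

```text
clock: 12.25
position: [0.6434, 0.0249, 0.1191]
ee_rot: [0.596, 0.55, 0.441, -0.384]
contact_force: [-5.3, 0.1, 6.3]
width: 0.0523
```

Call:
arm_command(series=[{"dp": [0, 0, 0], "angular": [0, 0, 0], "gripper": 30}, {"dp": [0, 0, 0], "angular": [0, 0, 0], "gripper": 30}, {"dp": [0, 0, 0], "angular": [0, 0, 0], "gripper": 30}, {"dp": [0, 0, 0], "angular": [0, 0, 0], "gripper": 30}, {"dp": [-0.1, 0, 0], "angular": [0, 0, 0], "gripper": 30}, {"dp": [-0.16, 0, 0], "angular": [0, 0, 0], "gripper": 30}, {"dp": [-0.16, 0, 0], "angular": [0, 0, 0], "gripper": 30}, {"dp": [-0.16, 0, 0], "angular": [0, 0, 0], "gripper": 30}], grip_force=60)

```text
clock: 13.25
position: [0.6214, 0.0229, 0.1858]
ee_rot: [0.596, 0.55, 0.442, -0.384]
contact_force: [1.0, 0.1, -2.1]
width: 0.0388
```

```bash
python3 - <<'E'
from h import *
st()
E
```

```text
t 13.25 p [0.6214 0.0229 0.1858] x [ 0.315  0.029 -0.949] z [ 0.103 -0.995  0.004] F [ 1.   0.1 -2.1] w 0.0388 q6 1.31
```

Cap B is held (opening 38.8 mm, about 2 N of weight). I'll carry it to the wide bay.

```bash
python3 - <<'E'
from h import *
n=np.array([-.313,-.034,.949]); p=get_state()['position']
plan([(p+.05*n,None,3,30),((.5816,-.3366,.24),zyaw(-87.6),12,30),(None,None,1,30)])
E
```

```text
0 x3 [-0.139, 0.0, 0.001] [0.0, 0.0, 0.0] 30 
3  [-0.017, -0.039, 0.245] [0.003, -0.0, -0.017] 30 
4  [-0.016, -0.038, 0.246] [0.003, -0.0, -0.017] 30 
5  [-0.015, -0.037, 0.246] [0.003, -0.0, -0.017] 30 
6  [-0.013, -0.036, 0.246] [0.003, -0.0, -0.017] 30 
7  [-0.012, -0.036, 0.246] [0.003, -0.0, -0.017] 30 
8  [-0.011, -0.035, 0.246] [0.003, -0.0, -0.017] 30 
9  [-0.01, -0.034, 0.247] [0.003, -0.0, -0.017] 30 
10  [-0.009, -0.033, 0.247] [0.003, -0.0, -0.017] 30 
11  [-0.008, -0.032, 0.247] [0.003, -0.0, -0.017] 30 
12  [-0.007, -0.03, 0.247] [0.003, -0.0, -0.017] 30 
13  [-0.006, -0.029, 0.247] [0.003, -0.0, -0.017] 30 
14  [-0.006, -0.028, 0.247] [0.003, -0.0, -0.017] 30 
15 x1 [0.0, 0.0, 0.0] [0.0, 0.0, 0.0] 30
```

Call:
arm_command(series=[{"dp": [-0.14, 0, 0], "angular": [0, 0, 0], "gripper": 30}, {"dp": [-0.14, 0, 0], "angular": [0, 0, 0], "gripper": 30}, {"dp": [-0.14, 0, 0], "angular": [0, 0, 0], "gripper": 30}, {"dp": [-0.017, -0.039, 0.15], "angular": [0.003, 0, -0.017], "gripper": 30}, {"dp": [-0.016, -0.038, 0.246], "angular": [0.003, 0, -0.017], "gripper": 30}, {"dp": [-0.015, -0.037, 0.246], "angular": [0.003, 0, -0.017], "gripper": 30}, {"dp": [-0.013, -0.036, 0.246], "angular": [0.003, 0, -0.017], "gripper": 30}, {"dp": [-0.012, -0.036, 0.246], "angular": [0.003, 0, -0.017], "gripper": 30}])

```text
clock: 14.25
position: [0.5875, -0.1169, 0.2402]
ee_rot: [0.56, 0.523, 0.477, -0.429]
contact_force: [1.3, -0.5, -2.2]
width: 0.0387
```

Call:
arm_command(series=[{"dp": [-0.011, -0.035, 0.246], "angular": [0.003, 0, -0.017], "gripper": 30}, {"dp": [-0.01, -0.034, 0.247], "angular": [0.003, 0, -0.017], "gripper": 30}, {"dp": [-0.009, -0.033, 0.247], "angular": [0.003, 0, -0.017], "gripper": 30}, {"dp": [-0.008, -0.032, 0.247], "angular": [0.003, 0, -0.017], "gripper": 30}, {"dp": [-0.007, -0.03, 0.247], "angular": [0.003, 0, -0.017], "gripper": 30}, {"dp": [-0.006, -0.029, 0.247], "angular": [0.003, 0, -0.017], "gripper": 30}, {"dp": [-0.006, -0.028, 0.247], "angular": [0.003, 0, -0.017], "gripper": 30}, {"dp": [0, 0, 0.09], "angular": [0, 0, 0], "gripper": 30}])

```text
clock: 15.25
position: [0.5702, -0.3432, 0.2425]
ee_rot: [0.503, 0.484, 0.521, -0.491]
contact_force: [-0.6, 0.1, -2.0]
width: 0.0389
```

```bash
python3 - <<'E'
from h import *
st(); d=cap('wrist'); save('w3',cv2.resize(d['image'],(480,360)))
W=world(d)
# divider & walls: height profile along uy at bay mid
ux=np.array([.9991,.042]);uy=np.array([-.042,.9991]);O=np.array([.445,-.3013])
L=np.stack([(W[...,:2]-O)@ux,(W[...,:2]-O)@uy,W[...,2]],-1)
m=(L[...,0]>.03)&(L[...,0]<.17)
for y in np.arange(-.14,.14,.006):
    k=m&(abs(L[...,1]-y)<.003); 
    if k.sum()>30: print(round(y,3),np.nanpercentile(L[k][:,2],[10,50,90]).round(3).tolist(),end=' ')
plan([((.5816,-.3366,.14),zyaw(-87.6),4,30),((.5816,-.3366,.07),None,3,30),(None,None,1,30)])
E
```

```text
t 15.25 p [ 0.5702 -0.3432  0.2425] x [-0.024  0.01  -1.   ] z [ 0.049 -0.999 -0.011] F [-0.6  0.1 -2. ] w 0.0389 q6 0.88
-0.14 [-0.0, 0.001, 0.002] -0.134 [-0.0, 0.001, 0.002] -0.116 [0.016, 0.05, 0.066] -0.11 [0.012, 0.013, 0.326] -0.104 [0.013, 0.321, 0.332] -0.098 [0.014, 0.322, 0.331] -0.092 [0.293, 0.31, 0.32] -0.086 [0.013, 0.299, 0.302] -0.08 [0.013, 0.287, 0.298] -0.074 [0.013, 0.295, 0.333] -0.068 [0.257, 0.311, 0.335] -0.062 [0.224, 0.315, 0.339] -0.056 [0.217, 0.277, 0.337] -0.05 [0.208, 0.271, 0.332] -0.044 [0.205, 0.271, 0.332] -0.038 [0.216, 0.277, 0.339] -0.032 [0.222, 0.315, 0.34] -0.026 [0.241, 0.301, 0.334] -0.02 [0.013, 0.295, 0.333] -0.014 [0.013, 0.274, 0.299] -0.008 [0.013, 0.3, 0.302] -0.002 [0.297, 0.311, 0.322] 0.004 [0.295, 0.323, 0.333] 0.01 [0.013, 0.322, 0.332] 0.016 [0.012, 0.013, 0.327] 0.022 [0.012, 0.013, 0.014] 0.028 [0.012, 0.013, 0.014] 0.034 [0.013, 0.028, 0.052] 0.04 [0.052, 0.053, 0.054] 0.052 [0.012, 0.013, 0.014] 0.058 [0.012, 0.013, 0.014] 0.064 [0.012, 0.013, 0.014] 0.07 [0.012, 0.013, 0.014] 0.076 [0.012, 0.013, 0.014] 0.082 [0.012, 0.013, 0.014] 0.088 [0.012, 0.013, 0.014] 0.094 [0.012, 0.013, 0.014] 0.1 [0.012, 0.013, 0.014] 0.106 [0.012, 0.013, 0.014] 0.112 [0.012, 0.013, 0.014] 0.118 [0.015, 0.044, 0.066] 0.124 [0.065, 0.066, 0.067] 0  [0.213, 0.03, -0.012] [0.001, -0.002, 0.004] 30 
1  [0.213, 0.028, -0.013] [0.001, -0.002, 0.004] 30 
2  [0.213, 0.027, -0.013] [0.001, -0.002, 0.004] 30 
3  [0.213, 0.026, -0.014] [0.001, -0.002, 0.004] 30 
4 x3 [0.194, 0.0, 0.0] [0.0, 0.0, 0.0] 30 
7 x1 [0.0, 0.0, 0.0] [0.0, 0.0, 0.0] 30
```

View pics/w3.png

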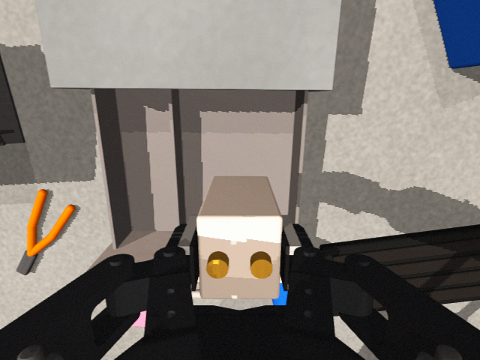

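The wrist view shows the cap firmly held at (240,250) over the wide bay, with the divider at (178,150). The measured divider and wall offsets match the given sizes. Lowering.

Call:
arm_command(series=[{"dp": [0.213, 0.03, -0.012], "angular": [0.001, -0.002, 0.004], "gripper": 30}, {"dp": [0.213, 0.028, -0.012], "angular": [0.001, -0.002, 0.004], "gripper": 30}, {"dp": [0.213, 0.027, -0.012], "angular": [0.001, -0.002, 0.004], "gripper": 30}, {"dp": [0.213, 0.026, -0.012], "angular": [0.001, -0.002, 0.004], "gripper": 30}, {"dp": [0.19, 0, 0], "angular": [0, 0, 0], "gripper": 30}, {"dp": [0.19, 0, 0], "angular": [0, 0, 0], "gripper": 30}, {"dp": [0.15, 0, 0], "angular": [0, 0, 0], "gripper": 30}, {"dp": [0, 0, 0], "angular": [0, 0, 0], "gripper": 30}])

```text
clock: 16.3
position: [0.5809, -0.3253, 0.0743]
ee_rot: [0.511, 0.491, 0.512, -0.486]
contact_force: [-0.0, -0.1, -1.8]
width: 0.0394
```

```bash
python3 - <<'E'
from h import *
st(); plan([((.5816,-.3366,.061),zyaw(-87.6),4,30)])
E
```

```text
t 16.3 p [ 0.5809 -0.3253  0.0743] x [ 0.004  0.006 -1.   ] z [ 0.045 -0.999 -0.006] F [-0.  -0.1 -1.8] w 0.0394 q6 0.9
0  [0.028, 0.0, 0.024] [0.001, -0.001, -0.001] 30 
1  [0.028, 0.0, 0.024] [0.001, -0.001, -0.001] 30 
2  [0.028, 0.0, 0.024] [0.001, -0.001, -0.001] 30 
3  [0.028, 0.0, 0.024] [0.001, -0.001, -0.001] 30
```

Call:
arm_command(series=[{"dp": [0.02, 0, 0.024], "angular": [0.001, -0.001, -0.001], "gripper": 30}, {"dp": [0.02, 0, 0.024], "angular": [0.001, -0.001, -0.001], "gripper": 30}, {"dp": [0.02, 0, 0.024], "angular": [0.001, -0.001, -0.001], "gripper": 30}, {"dp": [0.02, 0, 0.024], "angular": [0.001, -0.001, -0.001], "gripper": 30}, {"dp": [0.016, 0, 0], "angular": [0, 0, 0], "gripper": 30}, {"dp": [0.016, 0, 0], "angular": [0, 0, 0], "gripper": 30}, {"dp": [0, 0, 0], "angular": [0, 0, 0], "gripper": 30}, {"dp": [0, 0, 0], "angular": [0, 0, 0], "gripper": 30}])

```text
clock: 17.3
position: [0.583, -0.3378, 0.0635]
ee_rot: [0.511, 0.49, 0.508, -0.49]
contact_force: [-0.3, -0.0, -1.9]
width: 0.0389
```

Call:
arm_command(series=[{"dp": [0.013, 0, 0], "angular": [0, 0, 0], "gripper": 30}, {"dp": [0.013, 0, 0], "angular": [0, 0, 0], "gripper": 30}, {"dp": [0, 0, 0], "angular": [0, 0, 0], "gripper": 30}, {"dp": [0, 0, 0], "angular": [0, 0, 0], "gripper": 30}, {"dp": [0, 0, 0], "angular": [0, 0, 0], "gripper": 30}, {"dp": [0, 0, 0], "angular": [0, 0, 0], "gripper": 30}, {"dp": [0, 0, 0], "angular": [0, 0, 0], "gripper": 30}, {"dp": [0, 0, 0], "angular": [0, 0, 0], "gripper": 30}])

```text
clock: 18.3
position: [0.5831, -0.3378, 0.0604]
ee_rot: [0.511, 0.49, 0.508, -0.49]
contact_force: [-0.1, 0.5, -2.4]
width: 0.0391
```

Call:
arm_command(series=[{"dp": [0.01, 0, 0], "angular": [0, 0, 0], "gripper": 30}, {"dp": [0.01, 0, 0], "angular": [0, 0, 0], "gripper": 30}, {"dp": [0, 0, 0], "angular": [0, 0, 0], "gripper": 30}, {"dp": [0, 0, 0], "angular": [0, 0, 0], "gripper": 30}, {"dp": [0, 0, 0], "angular": [0, 0, 0], "gripper": 30}, {"dp": [0, 0, 0], "angular": [0, 0, 0], "gripper": 30}, {"dp": [0, 0, 0], "angular": [0, 0, 0], "gripper": 30}, {"dp": [0, 0, 0], "angular": [0, 0, 0], "gripper": 30}])

```text
clock: 19.3
position: [0.5834, -0.3379, 0.0604]
ee_rot: [0.512, 0.49, 0.508, -0.49]
contact_force: [-0.5, -0.1, -0.0]
width: 0.0388
```

Weight is off, so the cap is on the floor. I'll release, rise and head back for cap A.

Call:
arm_command(series=[{"dp": [0, 0, 0], "angular": [0, 0, 0], "gripper": 54}, {"dp": [0, 0, 0], "angular": [0, 0, 0], "gripper": 54}, {"dp": [0, 0, 0], "angular": [0, 0, 0], "gripper": 54}, {"dp": [-0.15, 0, 0], "angular": [0, 0, 0], "gripper": 54}, {"dp": [-0.3, 0, 0], "angular": [0, 0, 0], "gripper": 54}, {"dp": [-0.35, 0, 0], "angular": [0, 0, 0], "gripper": 54}, {"dp": [-0.35, 0, 0], "angular": [0, 0, 0], "gripper": 54}, {"dp": [-0.35, 0, 0], "angular": [0, 0, 0], "gripper": 54}])

```text
clock: 20.3
position: [0.5819, -0.3366, 0.2471]
ee_rot: [0.511, 0.49, 0.509, -0.49]
contact_force: [0.2, -0.8, -0.4]
width: 0.054
```

```bash
python3 - <<'E'
from h import *
st(); n=np.array([-.313,-.034,.949]); n/=np.linalg.norm(n); c=np.array([.6226,.1262,.1451])
d=cap('wrist'); W=world(d); g=d['image'].astype(int)
O=np.array([.445,-.3013]);ux=np.array([.9991,.042]);uy=np.array([-.042,.9991])
m=(abs(W[...,2]-.087)<.006)&(W[...,0]<.64); P=W[m]; print('cap top in drawer',len(P),np.median(P,0),(P[:,:2].mean(0)-O)@ux,(P[:,:2].mean(0)-O)@uy)
plan([(c+.07*n,zyaw(-84,-n),15,52),(None,None,1,52)])
E
```

```text
t 20.3 p [ 0.5819 -0.3366  0.2471] x [ 0.002 -0.003 -1.   ] z [ 0.039 -0.999  0.003] F [ 0.2 -0.8 -0.4] w 0.054 q6 0.9
cap top in drawer 3617 [ 0.56679876 -0.3361895   0.08794081] 0.07978460252195864 -0.03796822084223922
0  [0.021, 0.019, -0.256] [-0.003, 0.001, 0.013] 52 
1  [0.022, 0.019, -0.256] [-0.003, 0.001, 0.013] 52 
2  [0.023, 0.02, -0.256] [-0.003, 0.001, 0.013] 52 
3  [0.024, 0.021, -0.256] [-0.003, 0.001, 0.013] 52 
4  [0.025, 0.021, -0.256] [-0.003, 0.001, 0.013] 52 
5  [0.025, 0.022, -0.256] [-0.003, 0.001, 0.013] 52 
6  [0.026, 0.022, -0.256] [-0.003, 0.001, 0.013] 52 
7  [0.027, 0.023, -0.256] [-0.003, 0.001, 0.013] 52 
8  [0.028, 0.023, -0.255] [-0.003, 0.001, 0.013] 52 
9  [0.029, 0.024, -0.255] [-0.003, 0.001, 0.013] 52 
10  [0.03, 0.024, -0.255] [-0.003, 0.001, 0.013] 52 
11  [0.031, 0.025, -0.255] [-0.003, 0.001, 0.013] 52 
12  [0.031, 0.025, -0.255] [-0.003, 0.001, 0.013] 52 
13  [0.032, 0.026, -0.255] [-0.003, 0.001, 0.013] 52 
14  [0.033, 0.026, -0.255] [-0.003, 0.001, 0.013] 52 
15 x1 [0.0, 0.0, 0.0] [0.0, 0.0, 0.0] 52
```

Call:
arm_command(series=[{"dp": [0.021, 0.019, -0.256], "angular": [-0.003, 0.001, 0.013], "gripper": 52}, {"dp": [0.022, 0.019, -0.256], "angular": [-0.003, 0.001, 0.013], "gripper": 52}, {"dp": [0.023, 0.02, -0.256], "angular": [-0.003, 0.001, 0.013], "gripper": 52}, {"dp": [0.024, 0.021, -0.256], "angular": [-0.003, 0.001, 0.013], "gripper": 52}, {"dp": [0.025, 0.021, -0.256], "angular": [-0.003, 0.001, 0.013], "gripper": 52}, {"dp": [0.025, 0.022, -0.256], "angular": [-0.003, 0.001, 0.013], "gripper": 52}, {"dp": [0.026, 0.022, -0.256], "angular": [-0.003, 0.001, 0.013], "gripper": 52}, {"dp": [0.027, 0.023, -0.256], "angular": [-0.003, 0.001, 0.013], "gripper": 52}])

```text
clock: 21.35
position: [0.5957, -0.0885, 0.2443]
ee_rot: [0.567, 0.526, 0.465, -0.43]
contact_force: [-0.3, 0.4, -0.1]
width: 0.0519
```

Call:
arm_command(series=[{"dp": [0.028, 0.023, -0.255], "angular": [-0.003, 0.001, 0.013], "gripper": 52}, {"dp": [0.029, 0.024, -0.255], "angular": [-0.003, 0.001, 0.013], "gripper": 52}, {"dp": [0.03, 0.024, -0.255], "angular": [-0.003, 0.001, 0.013], "gripper": 52}, {"dp": [0.031, 0.025, -0.255], "angular": [-0.003, 0.001, 0.013], "gripper": 52}, {"dp": [0.031, 0.025, -0.255], "angular": [-0.003, 0.001, 0.013], "gripper": 52}, {"dp": [0.032, 0.026, -0.255], "angular": [-0.003, 0.001, 0.013], "gripper": 52}, {"dp": [0.033, 0.026, -0.255], "angular": [-0.003, 0.001, 0.013], "gripper": 52}, {"dp": [0, 0, -0.08], "angular": [0, 0, 0], "gripper": 52}])

```text
clock: 22.35
position: [0.602, 0.1452, 0.2328]
ee_rot: [0.607, 0.554, 0.432, -0.372]
contact_force: [0.4, 0.6, -0.5]
width: 0.0521
```

```bash
python3 - <<'E'
from capm import *
st(); n=np.array([-.313,-.034,.949]); n/=np.linalg.norm(n); c=np.array([.6226,.1262,.1451])
d=cap('wrist'); caps(world(d),d['image'])
plan([(c+.04*n,zyaw(-84,-n),6,52),(None,None,2,52)])
E
```

```text
t 22.35 p [0.602  0.1452 0.2328] x [ 0.351  0.027 -0.936] z [ 0.112 -0.994  0.013] F [ 0.4  0.6 -0.5] w 0.0521 q6 1.61
cap [321, 235, 59, 63, 2908] n [-0.313 -0.031  0.949] c [0.6225 0.1265 0.145 ] [41.5 38.5] 6.1
0  [0.068, -0.018, 0.029] [0.001, 0.001, -0.004] 52 
1  [0.068, -0.017, 0.029] [0.001, 0.001, -0.004] 52 
2  [0.068, -0.017, 0.029] [0.001, 0.001, -0.004] 52 
3  [0.068, -0.016, 0.03] [0.001, 0.001, -0.004] 52 
4  [0.068, -0.016, 0.03] [0.001, 0.001, -0.004] 52 
5  [0.068, -0.015, 0.03] [0.001, 0.001, -0.004] 52 
6 x2 [0.0, 0.0, 0.0] [0.0, 0.0, 0.0] 52
```

Call:
arm_command(series=[{"dp": [0.068, -0.018, 0.029], "angular": [0.001, 0.001, -0.004], "gripper": 52}, {"dp": [0.068, -0.017, 0.029], "angular": [0.001, 0.001, -0.004], "gripper": 52}, {"dp": [0.068, -0.017, 0.029], "angular": [0.001, 0.001, -0.004], "gripper": 52}, {"dp": [0.068, -0.016, 0.03], "angular": [0.001, 0.001, -0.004], "gripper": 52}, {"dp": [0.068, -0.016, 0.03], "angular": [0.001, 0.001, -0.004], "gripper": 52}, {"dp": [0.068, -0.015, 0.03], "angular": [0.001, 0.001, -0.004], "gripper": 52}, {"dp": [0, 0, 0], "angular": [0, 0, 0], "gripper": 52}, {"dp": [0, 0, 0], "angular": [0, 0, 0], "gripper": 52}])

```text
clock: 23.4
position: [0.6112, 0.1193, 0.1797]
ee_rot: [0.594, 0.551, 0.443, -0.385]
contact_force: [-1.0, -0.2, -0.4]
width: 0.0522
```

```bash
python3 - <<'E'
from capm import *
st(); n=np.array([-.313,-.034,.949]); n/=np.linalg.norm(n); c=np.array([.6226,.1264,.145])
plan([(c-.027*n,zyaw(-84,-n),6,52),(None,None,2,52)])
E
```

```text
t 23.4 p [0.6112 0.1193 0.1797] x [ 0.312  0.031 -0.949] z [ 0.102 -0.995  0.001] F [-1.  -0.2 -0.4] w 0.0522 q6 1.54
0 x6 [0.088, 0.001, -0.008] [-0.0, 0.0, 0.0] 52 
6 x2 [0.0, 0.0, 0.0] [0.0, 0.0, 0.0] 52
```

Call:
arm_command(series=[{"dp": [0, 0, -0.025], "angular": [0, 0, 0], "gripper": 52}, {"dp": [0.05, 0.001, -0.023], "angular": [0, 0, 0], "gripper": 52}, {"dp": [0.088, 0.001, 0], "angular": [0, 0, 0], "gripper": 52}, {"dp": [0.088, 0.001, 0], "angular": [0, 0, 0], "gripper": 52}, {"dp": [0.088, 0.001, 0], "angular": [0, 0, 0], "gripper": 52}, {"dp": [0.088, 0.001, 0], "angular": [0, 0, 0], "gripper": 52}, {"dp": [0.088, 0, 0], "angular": [0, 0, 0], "gripper": 52}, {"dp": [0.01, 0, 0], "angular": [0, 0, 0], "gripper": 52}])

```text
clock: 24.4
position: [0.6311, 0.1282, 0.1187]
ee_rot: [0.594, 0.551, 0.443, -0.384]
contact_force: [-1.1, -0.0, 1.1]
width: 0.0518
```

Call:
arm_command(series=[{"dp": [0, 0, 0], "angular": [0, 0, 0], "gripper": 30}, {"dp": [0, 0, 0], "angular": [0, 0, 0], "gripper": 30}, {"dp": [0, 0, 0], "angular": [0, 0, 0], "gripper": 30}, {"dp": [0, 0, 0], "angular": [0, 0, 0], "gripper": 30}, {"dp": [-0.1, 0, 0], "angular": [0, 0, 0], "gripper": 30}, {"dp": [-0.16, 0, 0], "angular": [0, 0, 0], "gripper": 30}, {"dp": [-0.16, 0, 0], "angular": [0, 0, 0], "gripper": 30}, {"dp": [-0.16, 0, 0], "angular": [0, 0, 0], "gripper": 30}])

```text
clock: 25.4
position: [0.6081, 0.1258, 0.1877]
ee_rot: [0.594, 0.55, 0.443, -0.385]
contact_force: [0.6, 0.4, -1.3]
width: 0.0391
```

```bash
python3 - <<'E'
from capm import *
st(); n=np.array([-.313,-.034,.949]); p=get_state()['position']
O=np.array([.445,-.3013]);ux=np.array([.9991,.042]);uy=np.array([-.042,.9991])
t=O+.058*ux-.041*uy; print(t)
plan([(p+.055*n,None,3,30),((t[0]+.0,t[1],.25),zyaw(-87.6),16,30),(None,None,1,30)])
E
```

```text
t 25.4 p [0.6081 0.1258 0.1877] x [ 0.311  0.031 -0.95 ] z [ 0.103 -0.995  0.001] F [ 0.6  0.4 -1.3] w 0.0391 q6 1.56
[ 0.5046698 -0.3398271]
0 x3 [-0.153, -0.0, 0.0] [0.0, 0.0, 0.0] 30 
3  [-0.026, -0.064, 0.236] [0.002, -0.0, -0.013] 30 
4  [-0.025, -0.064, 0.236] [0.002, -0.0, -0.013] 30 
5  [-0.024, -0.064, 0.236] [0.002, -0.0, -0.013] 30 
6  [-0.022, -0.063, 0.236] [0.002, -0.0, -0.013] 30 
7  [-0.021, -0.063, 0.237] [0.002, -0.0, -0.013] 30 
8  [-0.02, -0.062, 0.237] [0.002, -0.0, -0.013] 30 
9  [-0.018, -0.062, 0.237] [0.002, -0.0, -0.013] 30 
10  [-0.017, -0.061, 0.237] [0.002, -0.0, -0.013] 30 
11  [-0.015, -0.061, 0.238] [0.002, -0.0, -0.013] 30 
12  [-0.014, -0.06, 0.238] [0.002, -0.0, -0.013] 30 
13  [-0.013, -0.059, 0.238] [0.002, -0.0, -0.013] 30 
14  [-0.012, -0.059, 0.238] [0.002, -0.0, -0.013] 30 
15  [-0.01, -0.058, 0.239] [0.002, -0.0, -0.013] 30 
16  [-0.009, -0.057, 0.239] [0.002, -0.0, -0.013] 30 
17  [-0.008, -0.057, 0.239] [0.002, -0.0, -0.013] 30 
18  [-0.006, -0.056, 0.239] [0.002, -0.0, -0.013] 30 
19 x1 [0.0, 0.0, 0.0] [0.0, 0.0, 0.0] 30
```

Call:
arm_command(series=[{"dp": [-0.153, 0, 0], "angular": [0, 0, 0], "gripper": 30}, {"dp": [-0.153, 0, 0], "angular": [0, 0, 0], "gripper": 30}, {"dp": [-0.153, 0, 0], "angular": [0, 0, 0], "gripper": 30}, {"dp": [-0.026, -0.064, 0.15], "angular": [0.002, 0, -0.013], "gripper": 30}, {"dp": [-0.025, -0.064, 0.236], "angular": [0.002, 0, -0.013], "gripper": 30}, {"dp": [-0.024, -0.064, 0.236], "angular": [0.002, 0, -0.013], "gripper": 30}, {"dp": [-0.022, -0.063, 0.236], "angular": [0.002, 0, -0.013], "gripper": 30}, {"dp": [-0.021, -0.063, 0.237], "angular": [0.002, 0, -0.013], "gripper": 30}])

```text
clock: 26.4
position: [0.5563, -0.0116, 0.253]
ee_rot: [0.57, 0.531, 0.469, -0.416]
contact_force: [0.2, -0.4, -0.9]
width: 0.0392
```

Call:
arm_command(series=[{"dp": [-0.02, -0.062, 0.237], "angular": [0.002, 0, -0.013], "gripper": 30}, {"dp": [-0.018, -0.062, 0.237], "angular": [0.002, 0, -0.013], "gripper": 30}, {"dp": [-0.017, -0.061, 0.237], "angular": [0.002, 0, -0.013], "gripper": 30}, {"dp": [-0.015, -0.061, 0.238], "angular": [0.002, 0, -0.013], "gripper": 30}, {"dp": [-0.014, -0.06, 0.238], "angular": [0.002, 0, -0.013], "gripper": 30}, {"dp": [-0.013, -0.059, 0.238], "angular": [0.002, 0, -0.013], "gripper": 30}, {"dp": [-0.012, -0.059, 0.238], "angular": [0.002, 0, -0.013], "gripper": 30}, {"dp": [-0.01, -0.058, 0.239], "angular": [0.002, 0, -0.013], "gripper": 30}])

```text
clock: 27.4
position: [0.5092, -0.2495, 0.2644]
ee_rot: [0.527, 0.497, 0.506, -0.468]
contact_force: [0.1, -0.2, -2.1]
width: 0.0392
```

```bash
python3 - <<'E'
from capm import *
st()
plan([((.5047,-.3398,.21),zyaw(-87.6),5,30),((.5047,-.3398,.15),None,3,30)])
E
```

```text
t 27.4 p [ 0.5092 -0.2495  0.2644] x [ 0.049  0.009 -0.999] z [ 0.068 -0.998 -0.006] F [ 0.1 -0.2 -2.1] w 0.0392 q6 0.9
0  [0.089, -0.022, 0.15] [0.003, -0.001, -0.006] 30 
1  [0.089, -0.021, 0.15] [0.003, -0.001, -0.006] 30 
2  [0.09, -0.019, 0.15] [0.003, -0.001, -0.006] 30 
3  [0.09, -0.017, 0.15] [0.003, -0.001, -0.006] 30 
4  [0.09, -0.016, 0.15] [0.003, -0.001, -0.006] 30 
5 x3 [0.167, 0.0, 0.0] [0.0, 0.0, 0.0] 30
```

Call:
arm_command(series=[{"dp": [0.089, -0.022, 0.15], "angular": [0.003, -0.001, -0.006], "gripper": 30}, {"dp": [0.089, -0.021, 0.15], "angular": [0.003, -0.001, -0.006], "gripper": 30}, {"dp": [0.09, -0.019, 0.15], "angular": [0.003, -0.001, -0.006], "gripper": 30}, {"dp": [0.09, -0.017, 0.15], "angular": [0.003, -0.001, -0.006], "gripper": 30}, {"dp": [0.09, -0.016, 0.15], "angular": [0.003, -0.001, -0.006], "gripper": 30}, {"dp": [0.1, 0, 0], "angular": [0, 0, 0], "gripper": 30}, {"dp": [0.1, 0, 0], "angular": [0, 0, 0], "gripper": 30}, {"dp": [0, 0, 0], "angular": [0, 0, 0], "gripper": 30}])

```text
clock: 28.4
position: [0.5034, -0.3434, 0.1795]
ee_rot: [0.509, 0.489, 0.511, -0.489]
contact_force: [0.4, 1.0, -2.2]
width: 0.0385
```

```bash
python3 - <<'E'
from capm import *
st()
plan([((.5047,-.3398,.067),zyaw(-87.6),7,30),(None,None,1,30)])
E
```

```text
t 28.4 p [ 0.5034 -0.3434  0.1795] x [-0.002  0.002 -1.   ] z [ 0.042 -0.999 -0.002] F [ 0.4  1.  -2.2] w 0.0385 q6 0.82
0 x7 [0.134, 0.002, -0.004] [0.0, -0.0, 0.0] 30 
7 x1 [0.0, 0.0, 0.0] [0.0, 0.0, 0.0] 30
```

Call:
arm_command(series=[{"dp": [0.134, 0.002, -0.004], "angular": [0, 0, 0], "gripper": 30}, {"dp": [0.134, 0.002, -0.004], "angular": [0, 0, 0], "gripper": 30}, {"dp": [0.134, 0.002, -0.004], "angular": [0, 0, 0], "gripper": 30}, {"dp": [0.134, 0.002, -0.004], "angular": [0, 0, 0], "gripper": 30}, {"dp": [0.134, 0.002, -0.004], "angular": [0, 0, 0], "gripper": 30}, {"dp": [0.134, 0.002, -0.004], "angular": [0, 0, 0], "gripper": 30}, {"dp": [0.134, 0, 0], "angular": [0, 0, 0], "gripper": 30}, {"dp": [0, 0, 0], "angular": [0, 0, 0], "gripper": 30}])

```text
clock: 29.4
position: [0.5053, -0.3377, 0.0601]
ee_rot: [0.511, 0.489, 0.511, -0.488]
contact_force: [-1.3, -0.5, -2.7]
width: 0.0393
```

Call:
arm_command(series=[{"dp": [0.013, 0, 0], "angular": [0, 0, 0], "gripper": 30}, {"dp": [0.013, 0, 0], "angular": [0, 0, 0], "gripper": 30}, {"dp": [0.013, 0, 0], "angular": [0, 0, 0], "gripper": 30}, {"dp": [0, 0, 0], "angular": [0, 0, 0], "gripper": 30}, {"dp": [0, 0, 0], "angular": [0, 0, 0], "gripper": 30}, {"dp": [0, 0, 0], "angular": [0, 0, 0], "gripper": 30}, {"dp": [0, 0, 0], "angular": [0, 0, 0], "gripper": 30}, {"dp": [0, 0, 0], "angular": [0, 0, 0], "gripper": 30}])

```text
clock: 30.4
position: [0.5056, -0.3371, 0.06]
ee_rot: [0.512, 0.489, 0.511, -0.488]
contact_force: [-0.3, -0.7, -0.2]
width: 0.0387
```

The cap is on the floor. I'll release and go over the tray.

Call:
arm_command(series=[{"dp": [0, 0, 0], "angular": [0, 0, 0], "gripper": 54}, {"dp": [0, 0, 0], "angular": [0, 0, 0], "gripper": 54}, {"dp": [0, 0, 0], "angular": [0, 0, 0], "gripper": 54}, {"dp": [-0.15, 0, 0], "angular": [0, 0, 0], "gripper": 54}, {"dp": [-0.3, 0, 0], "angular": [0, 0, 0], "gripper": 54}, {"dp": [-0.35, 0, 0], "angular": [0, 0, 0], "gripper": 54}, {"dp": [-0.35, 0, 0], "angular": [0, 0, 0], "gripper": 54}, {"dp": [-0.35, 0, 0], "angular": [0, 0, 0], "gripper": 54}])

```text
clock: 31.4
position: [0.5037, -0.3359, 0.241]
ee_rot: [0.509, 0.489, 0.514, -0.488]
contact_force: [0.5, -0.9, 0.2]
width: 0.0541
```

```bash
python3 - <<'E'
from h import *
st(); 
plan([((.44,.30,.22),zyaw(5.9),16,32)])
E
```

```text
t 31.4 p [ 0.5037 -0.3359  0.241 ] x [-0.005  0.006 -1.   ] z [ 0.045 -0.999 -0.006] F [ 0.5 -0.9  0.2] w 0.0541 q6 0.82
0  [0.013, -0.018, -0.332] [-0.065, -0.0, -0.0] 32 
1  [0.013, 0.016, -0.332] [-0.065, -0.0, -0.0] 32 
2  [0.013, 0.049, -0.329] [-0.065, -0.0, -0.0] 32 
3  [0.012, 0.083, -0.322] [-0.065, -0.0, -0.0] 32 
4  [0.012, 0.115, -0.312] [-0.065, -0.0, -0.0] 32 
5  [0.012, 0.146, -0.299] [-0.065, -0.0, -0.0] 32 
6  [0.012, 0.176, -0.283] [-0.065, -0.0, -0.0] 32 
7  [0.012, 0.203, -0.263] [-0.065, -0.0, -0.0] 32 
8  [0.012, 0.229, -0.241] [-0.065, -0.0, -0.0] 32 
9  [0.012, 0.253, -0.217] [-0.065, -0.0, -0.0] 32 
10  [0.011, 0.273, -0.19] [-0.065, -0.0, -0.0] 32 
11  [0.011, 0.291, -0.161] [-0.065, -0.0, -0.0] 32 
12  [0.011, 0.306, -0.131] [-0.065, -0.0, -0.0] 32 
13  [0.011, 0.318, -0.099] [-0.065, -0.0, -0.0] 32 
14  [0.011, 0.326, -0.066] [-0.065, -0.0, -0.0] 32 
15  [0.011, 0.331, -0.033] [-0.065, -0.0, -0.0] 32
```

Call:
arm_command(series=[{"dp": [0.013, -0.018, -0.2], "angular": [-0.065, 0, 0], "gripper": 32}, {"dp": [0.013, 0.016, -0.332], "angular": [-0.065, 0, 0], "gripper": 32}, {"dp": [0.013, 0.049, -0.329], "angular": [-0.065, 0, 0], "gripper": 32}, {"dp": [0.012, 0.083, -0.322], "angular": [-0.065, 0, 0], "gripper": 32}, {"dp": [0.012, 0.115, -0.312], "angular": [-0.065, 0, 0], "gripper": 32}, {"dp": [0.012, 0.146, -0.299], "angular": [-0.065, 0, 0], "gripper": 32}, {"dp": [0.012, 0.176, -0.283], "angular": [-0.065, 0, 0], "gripper": 32}, {"dp": [0.012, 0.203, -0.263], "angular": [-0.065, 0, 0], "gripper": 32}])

```text
clock: 32.4
position: [0.4709, -0.0302, 0.2342]
ee_rot: [0.669, 0.239, 0.663, -0.238]
contact_force: [0.7, 0.3, 0.8]
width: 0.0318
```

Call:
arm_command(series=[{"dp": [0.012, 0.229, -0.241], "angular": [-0.065, 0, 0], "gripper": 32}, {"dp": [0.012, 0.253, -0.217], "angular": [-0.065, 0, 0], "gripper": 32}, {"dp": [0.011, 0.273, -0.19], "angular": [-0.065, 0, 0], "gripper": 32}, {"dp": [0.011, 0.291, -0.161], "angular": [-0.065, 0, 0], "gripper": 32}, {"dp": [0.011, 0.306, -0.131], "angular": [-0.065, 0, 0], "gripper": 32}, {"dp": [0.011, 0.318, -0.099], "angular": [-0.065, 0, 0], "gripper": 32}, {"dp": [0.011, 0.326, -0.066], "angular": [-0.065, 0, 0], "gripper": 32}, {"dp": [0.011, 0.2, 0], "angular": [-0.065, 0, 0], "gripper": 32}])

```text
clock: 33.4
position: [0.4297, 0.2817, 0.2236]
ee_rot: [0.71, -0.057, 0.7, 0.055]
contact_force: [-0.3, -0.3, -0.1]
width: 0.0324
```

```bash
cat > rel.py <<'E'
from h import *
def rels(d):
    W=world(d); g=d['image'].astype(int)
    m=((g.min(-1)>130)&(abs(W[...,2]-.027)<.006)&(W[...,1]>.2)&(W[...,1]<.45)&(W[...,0]>.35)&(W[...,0]<.6)).astype(np.uint8)
    n,l,s,c=cv2.connectedComponentsWithStats(m)
    for i in range(1,n):
        if s[i,4]>80:
            P=W[l==i]; q=cv2.minAreaRect((P[:,:2]*1000).astype(np.float32)); print('rel',s[i].tolist(),np.round(np.array(q[0])/1000,4),np.round(q[1],1),round(q[2],1),'z',np.median(P[:,2]).round(4))
E
python3 - <<'E'
from rel import *
st(); d=cap('wrist'); save('w4',d['image']); rels(d)
E
```

```text
t 33.4 p [0.4297 0.2817 0.2236] x [ 0.014 -0.001 -1.   ] z [0.987 0.157 0.013] F [-0.3 -0.3 -0.1] w 0.0324 q6 0.29
rel [406, 165, 19, 24, 376] [0.5152 0.3294] [15.5 20.8] 6.4 z 0.0271
rel [402, 205, 18, 23, 345] [0.5191 0.2919] [15.6 20.6] 6.7 z 0.027
```

View pics/w4.png

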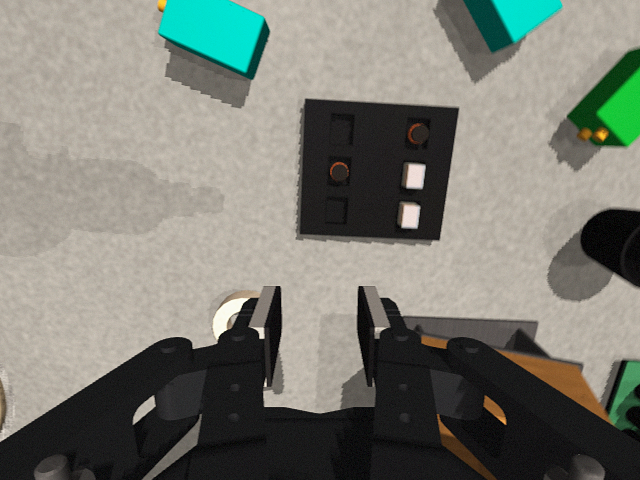

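The wrist view shows the square white relays at (414,177) and (411,216) and the round chokes at (419,132) and (339,171), which stay. The relays measure 16x21 mm with tops at z 0.027, as given. I'll take the relay at (411,216) first.

```bash
python3 - <<'E'
from rel import *
plan([((.519,.2915,.09),zyaw(6.3),7,30),(None,None,1,30)])
E
```

```text
0  [0.16, -0.009, 0.104] [0.005, 0.001, -0.0] 30 
1  [0.16, -0.008, 0.104] [0.005, 0.001, -0.0] 30 
2  [0.16, -0.007, 0.105] [0.005, 0.001, -0.0] 30 
3  [0.16, -0.006, 0.105] [0.005, 0.001, -0.0] 30 
4  [0.159, -0.005, 0.106] [0.005, 0.001, -0.0] 30 
5  [0.159, -0.005, 0.106] [0.005, 0.001, -0.0] 30 
6  [0.159, -0.004, 0.106] [0.005, 0.001, -0.0] 30 
7 x1 [0.0, 0.0, 0.0] [0.0, 0.0, 0.0] 30
```

Call:
arm_command(series=[{"dp": [0.16, -0.009, 0.104], "angular": [0.005, 0.001, 0], "gripper": 30}, {"dp": [0.16, -0.008, 0.104], "angular": [0.005, 0.001, 0], "gripper": 30}, {"dp": [0.16, -0.007, 0.105], "angular": [0.005, 0.001, 0], "gripper": 30}, {"dp": [0.16, -0.006, 0.105], "angular": [0.005, 0.001, 0], "gripper": 30}, {"dp": [0.16, -0.005, 0.106], "angular": [0.005, 0.001, 0], "gripper": 30}, {"dp": [0.16, -0.005, 0.106], "angular": [0.005, 0.001, 0], "gripper": 30}, {"dp": [0.16, -0.004, 0.106], "angular": [0.005, 0.001, 0], "gripper": 30}, {"dp": [0, 0, 0], "angular": [0, 0, 0], "gripper": 30}])

```text
clock: 34.45
position: [0.525, 0.2904, 0.0812]
ee_rot: [0.707, -0.036, 0.706, 0.035]
contact_force: [-0.5, -0.5, 0.5]
width: 0.0299
```

```bash
python3 - <<'E'
from rel import *
st(); d=cap('wrist'); rels(d)
plan([((.519,.2915,.05),zyaw(6.3),3,30),((.519,.2915,.017),None,4,30)])
E
```

```text
t 34.45 p [0.525  0.2904 0.0812] x [ 0.001 -0.    -1.   ] z [0.995 0.1   0.001] F [-0.5 -0.5  0.5] w 0.0299 q6 0.29
rel [292, 174, 30, 41, 1176] [0.515 0.329] [15.5 21.7] 5.8 z 0.0269
rel [294, 240, 28, 40, 1067] [0.5188 0.2913] [15.5 22.1] 5.7 z 0.0269
0  [0.089, 0.004, -0.016] [-0.002, 0.0, -0.0] 30 
1  [0.089, 0.004, -0.016] [-0.002, 0.0, -0.0] 30 
2  [0.089, 0.004, -0.016] [-0.002, 0.0, -0.0] 30 
3 x4 [0.069, 0.0, 0.0] [0.0, 0.0, 0.0] 30
```

Call:
arm_command(series=[{"dp": [0.085, 0.004, -0.016], "angular": [-0.002, 0, 0], "gripper": 30}, {"dp": [0.085, 0.004, -0.016], "angular": [-0.002, 0, 0], "gripper": 30}, {"dp": [0.085, 0.004, -0.016], "angular": [-0.002, 0, 0], "gripper": 30}, {"dp": [0.065, 0, 0], "angular": [0, 0, 0], "gripper": 30}, {"dp": [0.065, 0, 0], "angular": [0, 0, 0], "gripper": 30}, {"dp": [0.065, 0, 0], "angular": [0, 0, 0], "gripper": 30}, {"dp": [0.03, 0, 0], "angular": [0, 0, 0], "gripper": 30}, {"dp": [0, 0, 0], "angular": [0, 0, 0], "gripper": 30}])

```text
clock: 35.5
position: [0.5182, 0.2921, 0.0224]
ee_rot: [0.708, -0.039, 0.705, 0.04]
contact_force: [0.9, -0.1, -0.4]
width: 0.0295
```

```bash
python3 - <<'E'
from rel import *
st();plan([((.519,.2915,.0175),zyaw(6),1,30)])
E
```

```text
t 35.5 p [0.5182 0.2921 0.0224] x [ 0.004  0.001 -1.   ] z [0.994 0.111 0.004] F [ 0.9 -0.1 -0.4] w 0.0295 q6 0.29
0  [0.041, -0.006, 0.006] [0.004, 0.003, -0.001] 30
```

Call:
arm_command(series=[{"dp": [0.02, -0.003, 0.003], "angular": [0.004, 0.003, 0], "gripper": 30}, {"dp": [0.02, -0.003, 0.003], "angular": [0, 0, 0], "gripper": 30}, {"dp": [0, 0, 0], "angular": [0, 0, 0], "gripper": 8}, {"dp": [0, 0, 0], "angular": [0, 0, 0], "gripper": 8}, {"dp": [0, 0, 0], "angular": [0, 0, 0], "gripper": 8}, {"dp": [0, 0, 0], "angular": [0, 0, 0], "gripper": 8}, {"dp": [-0.1, 0, 0], "angular": [0, 0, 0], "gripper": 8}, {"dp": [-0.2, 0, 0], "angular": [0, 0, 0], "gripper": 8}], grip_force=40)

```text
clock: 36.5
position: [0.5184, 0.291, 0.0538]
ee_rot: [0.705, -0.037, 0.707, 0.037]
contact_force: [0.3, 1.4, -1.1]
width: 0.0148
```

```bash
python3 - <<'E'
from rel import *
st(); d=cap('wrist'); rels(d); save('w5',d['image'][120:480,160:500])
O=np.array([.445,-.3013]);ux=np.array([.9991,.042]);uy=np.array([-.042,.9991])
t=O+.13*ux+.077*uy; print(t); p=get_state()['position']
plan([((p[0]-.02,p[1]-.02,.22),None,6,8),((t[0],t[1],.19),zyaw(2.4),16,8)])
E
```

```text
t 36.5 p [0.5184 0.291  0.0538] x [-0.003 -0.    -1.   ] z [ 0.995  0.105 -0.003] F [ 0.3  1.4 -1.1] w 0.0148 q6 0.29
rel [303, 182, 34, 48, 1583] [0.515  0.3287] [15.9 22.2] 6.2 z 0.0269
[ 0.571649  -0.2189093]
0 x6 [-0.226, -0.024, -0.03] [0.0, 0.0, 0.0] 8 
6  [0.015, -0.258, 0.01] [0.003, 0.0, -0.0] 8 
7  [0.015, -0.258, 0.011] [0.003, 0.0, -0.0] 8 
8  [0.015, -0.258, 0.012] [0.003, 0.0, -0.0] 8 
9  [0.015, -0.258, 0.013] [0.003, 0.0, -0.0] 8 
10  [0.015, -0.258, 0.014] [0.003, 0.0, -0.0] 8 
11  [0.015, -0.258, 0.015] [0.003, 0.0, -0.0] 8 
12  [0.015, -0.258, 0.016] [0.003, 0.0, -0.0] 8 
13  [0.015, -0.258, 0.017] [0.003, 0.0, -0.0] 8 
14  [0.015, -0.258, 0.018] [0.003, 0.0, -0.0] 8 
15  [0.015, -0.258, 0.019] [0.003, 0.0, -0.0] 8 
16  [0.015, -0.258, 0.02] [0.003, 0.0, -0.0] 8 
17  [0.015, -0.258, 0.021] [0.003, 0.0, -0.0] 8 
18  [0.015, -0.257, 0.022] [0.003, 0.0, -0.0] 8 
19  [0.016, -0.257, 0.023] [0.003, 0.0, -0.0] 8 
20  [0.016, -0.257, 0.024] [0.003, 0.0, -0.0] 8 
21  [0.016, -0.257, 0.025] [0.003, 0.0, -0.0] 8
```

View pics/w5.png

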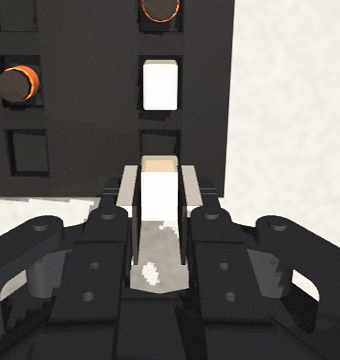

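The crop shows the relay held between the pads at (160,195), with the second relay and both chokes still in place. I'll carry it to the narrow bay.

Call:
arm_command(series=[{"dp": [-0.226, -0.024, -0.03], "angular": [0, 0, 0], "gripper": 8}, {"dp": [-0.226, -0.024, -0.03], "angular": [0, 0, 0], "gripper": 8}, {"dp": [-0.226, -0.024, -0.03], "angular": [0, 0, 0], "gripper": 8}, {"dp": [-0.226, -0.024, -0.03], "angular": [0, 0, 0], "gripper": 8}, {"dp": [-0.226, -0.024, -0.03], "angular": [0, 0, 0], "gripper": 8}, {"dp": [-0.226, -0.024, -0.03], "angular": [0, 0, 0], "gripper": 8}, {"dp": [0.0, -0.2, 0.01], "angular": [0.003, 0, 0], "gripper": 8}, {"dp": [0.0, -0.258, 0.011], "angular": [0.003, 0, 0], "gripper": 8}])

```text
clock: 37.55
position: [0.509, 0.2183, 0.2303]
ee_rot: [0.711, -0.033, 0.701, 0.037]
contact_force: [0.6, -0.3, 0.1]
width: 0.0147
```

Call:
arm_command(series=[{"dp": [0.01, -0.258, 0.012], "angular": [0.003, 0, 0], "gripper": 8}, {"dp": [0.01, -0.258, 0.013], "angular": [0.003, 0, 0], "gripper": 8}, {"dp": [0.01, -0.258, 0.014], "angular": [0.003, 0, 0], "gripper": 8}, {"dp": [0.01, -0.258, 0.015], "angular": [0.003, 0, 0], "gripper": 8}, {"dp": [0.01, -0.258, 0.016], "angular": [0.003, 0, 0], "gripper": 8}, {"dp": [0.01, -0.258, 0.017], "angular": [0.003, 0, 0], "gripper": 8}, {"dp": [0.01, -0.258, 0.018], "angular": [0.003, 0, 0], "gripper": 8}, {"dp": [0.01, -0.258, 0.019], "angular": [0.003, 0, 0], "gripper": 8}])

```text
clock: 38.55
position: [0.5454, -0.0347, 0.2234]
ee_rot: [0.715, -0.019, 0.699, 0.024]
contact_force: [0.5, 0.2, -0.3]
width: 0.0146
```

```bash
python3 - <<'E'
from rel import *
st(); d=cap('top'); rels(d)
plan([((.5716,-.2189,.19),zyaw(2.4),7,8),(None,None,1,8)])
E
```

```text
t 38.55 p [ 0.5454 -0.0347  0.2234] x [ 0.023  0.007 -1.   ] z [0.998 0.061 0.023] F [ 0.5  0.2 -0.3] w 0.0146 q6 -0.26
0  [0.04, -0.216, 0.016] [0.002, 0.002, -0.0] 8 
1  [0.04, -0.216, 0.017] [0.002, 0.002, -0.0] 8 
2  [0.04, -0.216, 0.018] [0.002, 0.002, -0.0] 8 
3  [0.04, -0.216, 0.019] [0.002, 0.002, -0.0] 8 
4  [0.04, -0.216, 0.019] [0.002, 0.002, -0.0] 8 
5  [0.04, -0.216, 0.02] [0.002, 0.002, -0.0] 8 
6  [0.04, -0.216, 0.021] [0.002, 0.002, -0.0] 8 
7 x1 [0.0, 0.0, 0.0] [0.0, 0.0, 0.0] 8
```

Call:
arm_command(series=[{"dp": [0.04, -0.216, 0.016], "angular": [0.002, 0.002, 0], "gripper": 8}, {"dp": [0.04, -0.216, 0.017], "angular": [0.002, 0.002, 0], "gripper": 8}, {"dp": [0.04, -0.216, 0.018], "angular": [0.002, 0.002, 0], "gripper": 8}, {"dp": [0.04, -0.216, 0.019], "angular": [0.002, 0.002, 0], "gripper": 8}, {"dp": [0.04, -0.216, 0.019], "angular": [0.002, 0.002, 0], "gripper": 8}, {"dp": [0.04, -0.216, 0.02], "angular": [0.002, 0.002, 0], "gripper": 8}, {"dp": [0.04, -0.216, 0.021], "angular": [0.002, 0.002, 0], "gripper": 8}, {"dp": [0, 0, 0], "angular": [0, 0, 0], "gripper": 8}])

```text
clock: 39.6
position: [0.5726, -0.2266, 0.1909]
ee_rot: [0.709, -0.012, 0.705, 0.013]
contact_force: [-0.8, -0.8, -0.3]
width: 0.0146
```

```bash
python3 - <<'E'
from rel import *
st()
plan([((.5716,-.2189,.1),zyaw(2.4),4,8),((.5716,-.2189,.035),None,4,8)])
E
```

```text
t 39.6 p [ 0.5726 -0.2266  0.1909] x [ 0.006  0.    -1.   ] z [0.999 0.035 0.006] F [-0.8 -0.8 -0.3] w 0.0146 q6 -0.53
0  [0.189, 0.016, -0.003] [-0.001, 0.001, -0.0] 8 
1  [0.189, 0.016, -0.002] [-0.001, 0.001, -0.0] 8 
2  [0.189, 0.016, -0.002] [-0.001, 0.001, -0.0] 8 
3  [0.189, 0.016, -0.002] [-0.001, 0.001, -0.0] 8 
4 x4 [0.135, 0.0, 0.0] [0.0, 0.0, 0.0] 8
```

Call:
arm_command(series=[{"dp": [0.189, 0.016, -0.002], "angular": [-0.001, 0.001, 0], "gripper": 8}, {"dp": [0.189, 0.016, -0.002], "angular": [-0.001, 0.001, 0], "gripper": 8}, {"dp": [0.189, 0.016, -0.002], "angular": [-0.001, 0.001, 0], "gripper": 8}, {"dp": [0.189, 0.016, -0.002], "angular": [-0.001, 0.001, 0], "gripper": 8}, {"dp": [0.13, 0, 0], "angular": [0, 0, 0], "gripper": 8}, {"dp": [0.13, 0, 0], "angular": [0, 0, 0], "gripper": 8}, {"dp": [0.13, 0, 0], "angular": [0, 0, 0], "gripper": 8}, {"dp": [0.1, 0, 0], "angular": [0, 0, 0], "gripper": 8}])

```text
clock: 40.6
position: [0.5742, -0.2175, 0.039]
ee_rot: [0.709, -0.015, 0.705, 0.015]
contact_force: [0.5, 0.9, 0.5]
width: 0.0148
```

Call:
arm_command(series=[{"dp": [0, 0, 0], "angular": [0, 0, 0], "gripper": 8}, {"dp": [0.01, 0, 0], "angular": [0, 0, 0], "gripper": 8}, {"dp": [0.01, 0, 0], "angular": [0, 0, 0], "gripper": 8}, {"dp": [0.01, 0, 0], "angular": [0, 0, 0], "gripper": 8}, {"dp": [0, 0, 0], "angular": [0, 0, 0], "gripper": 8}, {"dp": [0, 0, 0], "angular": [0, 0, 0], "gripper": 8}, {"dp": [0, 0, 0], "angular": [0, 0, 0], "gripper": 8}, {"dp": [0, 0, 0], "angular": [0, 0, 0], "gripper": 8}])

```text
clock: 41.6
position: [0.5751, -0.2181, 0.036]
ee_rot: [0.709, -0.015, 0.704, 0.015]
contact_force: [0.6, 0.8, -0.6]
width: 0.0146
```

Target contact is at about 0.0235. Lowering 11 mm more in small steps.

Call:
arm_command(series=[{"dp": [0.03, 0, 0], "angular": [0, 0, 0], "gripper": 8}, {"dp": [0.03, 0, 0], "angular": [0, 0, 0], "gripper": 8}, {"dp": [0.02, 0, 0], "angular": [0, 0, 0], "gripper": 8}, {"dp": [0.01, 0, 0], "angular": [0, 0, 0], "gripper": 8}, {"dp": [0, 0, 0], "angular": [0, 0, 0], "gripper": 8}, {"dp": [0, 0, 0], "angular": [0, 0, 0], "gripper": 8}, {"dp": [0, 0, 0], "angular": [0, 0, 0], "gripper": 8}, {"dp": [0, 0, 0], "angular": [0, 0, 0], "gripper": 8}])

```text
clock: 42.6
position: [0.5751, -0.2181, 0.0243]
ee_rot: [0.709, -0.015, 0.705, 0.015]
contact_force: [-0.4, 0.3, -0.5]
width: 0.0143
```

Call:
arm_command(series=[{"dp": [0.005, 0, 0], "angular": [0, 0, 0], "gripper": 8}, {"dp": [0, 0, 0], "angular": [0, 0, 0], "gripper": 26}, {"dp": [0, 0, 0], "angular": [0, 0, 0], "gripper": 26}, {"dp": [-0.1, 0, 0], "angular": [0, 0, 0], "gripper": 26}, {"dp": [-0.3, 0, 0], "angular": [0, 0, 0], "gripper": 26}, {"dp": [-0.4, 0, 0], "angular": [0, 0, 0], "gripper": 26}, {"dp": [-0.4, 0, 0], "angular": [0, 0, 0], "gripper": 26}, {"dp": [-0.4, 0, 0], "angular": [0, 0, 0], "gripper": 26}])

```text
clock: 43.6
position: [0.5718, -0.2171, 0.22]
ee_rot: [0.707, -0.014, 0.707, 0.016]
contact_force: [0.2, -0.3, 0.2]
width: 0.0261
```

```bash
cat > drw.py <<'E'
from h import *
def drw(d,lab):
    W=world(d); O=np.array([.445,-.3013]);ux=np.array([.9991,.042]);uy=np.array([-.042,.9991])
    L=np.stack([(W[...,:2]-O)@ux,(W[...,:2]-O)@uy,W[...,2]-.012],-1)
    for nm,y0,y1,z0,z1 in(('relay',.043,.112,.014,.032),('cap',-.11,.03,.065,.082)):
        m=((L[...,0]>.01)&(L[...,0]<.195)&(L[...,1]>y0)&(L[...,1]<y1)&(L[...,2]>z0)&(L[...,2]<z1)).astype(np.uint8)
        n,l,s,c=cv2.connectedComponentsWithStats(m)
        for i in range(1,n):
            if s[i,4]>40: P=L[l==i]; print(lab,nm,s[i].tolist(),np.median(P,0).round(4),(P.max(0)-P.min(0)).round(3))
E
python3 - <<'E'
from rel import *
from drw import *
st(); d=cap('wrist'); drw(d,'w')
d=cap('top'); save('t2',cv2.resize(d['image'][80:320,160:480],(640,480))); W=world(d); m=(abs(W[...,2]-.027)<.005)&(d['image'].min(-1)>130)&(W[...,1]>.2)&(W[...,1]<.45)&(W[...,0]>.35)&(W[...,0]<.62); print(m.sum(),np.median(W[m],0) if m.sum() else'')
plan([((.47,.30,.22),zyaw(6),16,30)])
E
```

```text
t 43.6 p [ 0.5718 -0.2171  0.22  ] x [ 0.     0.003 -1.   ] z [0.999 0.042 0.001] F [ 0.2 -0.3  0.2] w 0.0261 q6 -0.52
w relay [314, 205, 17, 25, 416] [0.1337 0.0783 0.0209] [0.015 0.022 0.009]
w cap [207, 336, 21, 11, 160] [ 0.0428 -0.0187  0.0724] [0.016 0.004 0.012]
w cap [297, 339, 52, 48, 2168] [ 0.1333 -0.0368  0.0757] [0.045 0.041 0.017]
67 [0.5133103  0.3267847  0.02567698]
0  [0.001, 0.272, -0.043] [-0.002, 0.0, 0.0] 30 
1  [0.001, 0.272, -0.042] [-0.002, 0.0, 0.0] 30 
2  [0.002, 0.273, -0.041] [-0.002, 0.0, 0.0] 30 
3  [0.002, 0.273, -0.04] [-0.002, 0.0, 0.0] 30 
4  [0.002, 0.273, -0.039] [-0.002, 0.0, 0.0] 30 
5  [0.002, 0.273, -0.038] [-0.002, 0.0, 0.0] 30 
6  [0.002, 0.273, -0.037] [-0.002, 0.0, 0.0] 30 
7  [0.002, 0.273, -0.036] [-0.002, 0.0, 0.0] 30 
8  [0.002, 0.273, -0.035] [-0.002, 0.0, 0.0] 30 
9  [0.002, 0.274, -0.034] [-0.002, 0.0, 0.0] 30 
10  [0.002, 0.274, -0.033] [-0.002, 0.0, 0.0] 30 
11  [0.002, 0.274, -0.032] [-0.002, 0.0, 0.0] 30 
12  [0.002, 0.274, -0.031] [-0.002, 0.0, 0.0] 30 
13  [0.003, 0.274, -0.03] [-0.002, 0.0, 0.0] 30 
14  [0.003, 0.274, -0.028] [-0.002, 0.0, 0.0] 30 
15  [0.003, 0.274, -0.027] [-0.002, 0.0, 0.0] 30
```

Relay 1 is on the narrow bay floor, and relay 2 is still at (0.514,0.328). Going back to the tray.

Call:
arm_command(series=[{"dp": [0, 0.2, -0.03], "angular": [-0.002, 0, 0], "gripper": 30}, {"dp": [0, 0.29, -0.03], "angular": [-0.002, 0, 0], "gripper": 30}, {"dp": [0, 0.29, -0.03], "angular": [-0.002, 0, 0], "gripper": 30}, {"dp": [0, 0.29, -0.03], "angular": [-0.002, 0, 0], "gripper": 30}, {"dp": [0, 0.29, -0.03], "angular": [-0.002, 0, 0], "gripper": 30}, {"dp": [0, 0.29, -0.03], "angular": [-0.002, 0, 0], "gripper": 30}, {"dp": [0, 0.29, -0.03], "angular": [-0.002, 0, 0], "gripper": 30}, {"dp": [0, 0.29, -0.03], "angular": [-0.002, 0, 0], "gripper": 30}])

```text
clock: 44.7
position: [0.5216, 0.0628, 0.2204]
ee_rot: [0.707, -0.022, 0.707, 0.025]
contact_force: [0.1, -0.2, -0.2]
width: 0.0302
```

Call:
arm_command(series=[{"dp": [0, 0.29, -0.03], "angular": [-0.002, 0, 0], "gripper": 30}, {"dp": [0, 0.29, -0.03], "angular": [-0.002, 0, 0], "gripper": 30}, {"dp": [0, 0.29, -0.03], "angular": [-0.002, 0, 0], "gripper": 30}, {"dp": [0, 0.29, -0.03], "angular": [-0.002, 0, 0], "gripper": 30}, {"dp": [0, 0.29, -0.02], "angular": [-0.002, 0, 0], "gripper": 30}, {"dp": [0, 0.29, -0.02], "angular": [-0.002, 0, 0], "gripper": 30}, {"dp": [0, 0.29, 0], "angular": [-0.002, 0, 0], "gripper": 30}, {"dp": [0, 0.2, 0], "angular": [-0.002, 0, 0], "gripper": 30}])

```text
clock: 45.7
position: [0.4621, 0.3427, 0.2154]
ee_rot: [0.699, -0.034, 0.713, 0.037]
contact_force: [0.6, 0.3, 0.2]
width: 0.0299
```

```bash
python3 - <<'E'
from rel import *
st(); d=cap('wrist'); rels(d)
plan([((.515,.3288,.08),zyaw(6.),7,30)])
E
```

```text
t 45.7 p [0.4621 0.3427 0.2154] x [-0.02   0.004 -1.   ] z [ 0.995  0.1   -0.02 ] F [0.6 0.3 0.2] w 0.0299 q6 0.41
rel [369, 225, 18, 23, 368] [0.5153 0.3294] [15.4 21.5] 4.7 z 0.0269
0  [0.159, -0.028, 0.064] [-0.0, -0.002, -0.001] 30 
1  [0.16, -0.028, 0.064] [-0.0, -0.002, -0.001] 30 
2  [0.16, -0.027, 0.064] [-0.0, -0.002, -0.001] 30 
3  [0.16, -0.027, 0.063] [-0.0, -0.002, -0.001] 30 
4  [0.16, -0.027, 0.063] [-0.0, -0.002, -0.001] 30 
5  [0.16, -0.027, 0.062] [-0.0, -0.002, -0.001] 30 
6  [0.161, -0.027, 0.062] [-0.0, -0.002, -0.001] 30
```

Call:
arm_command(series=[{"dp": [0.16, -0.028, 0.064], "angular": [0, -0.002, -0.001], "gripper": 30}, {"dp": [0.16, -0.028, 0.064], "angular": [0, -0.002, -0.001], "gripper": 30}, {"dp": [0.16, -0.027, 0.064], "angular": [0, -0.002, -0.001], "gripper": 30}, {"dp": [0.16, -0.027, 0.063], "angular": [0, -0.002, -0.001], "gripper": 30}, {"dp": [0.16, -0.027, 0.063], "angular": [0, -0.002, -0.001], "gripper": 30}, {"dp": [0.16, -0.027, 0.062], "angular": [0, -0.002, -0.001], "gripper": 30}, {"dp": [0.16, -0.027, 0.062], "angular": [0, -0.002, -0.001], "gripper": 30}, {"dp": [0, 0, 0], "angular": [0, 0, 0], "gripper": 30}])

```text
clock: 46.75
position: [0.501, 0.3286, 0.0713]
ee_rot: [0.701, -0.041, 0.711, 0.036]
contact_force: [0.1, 0.5, 0.3]
width: 0.0298
```

```bash
python3 - <<'E'
from rel import *
st(); d=cap('wrist'); rels(d)
plan([((.515,.3288,.05),zyaw(6.),3,30),((.515,.3288,.0175),None,4,30)])
E
```

```text
t 46.75 p [0.501  0.3286 0.0713] x [-0.013 -0.008 -1.   ] z [ 0.994  0.109 -0.014] F [0.1 0.5 0.3] w 0.0298 q6 0.36
rel [331, 249, 30, 41, 1122] [0.5152 0.3292] [15.7 22.1] 6.2 z 0.0269
0  [0.061, -0.004, 0.039] [0.001, -0.003, 0.001] 30 
1  [0.061, -0.004, 0.038] [0.001, -0.003, 0.001] 30 
2  [0.062, -0.004, 0.038] [0.001, -0.003, 0.001] 30 
3 x4 [0.068, 0.0, 0.0] [0.0, 0.0, 0.0] 30
```

Call:
arm_command(series=[{"dp": [0.02, -0.004, 0.039], "angular": [0.001, -0.003, 0.001], "gripper": 30}, {"dp": [0.05, -0.004, 0.038], "angular": [0.001, -0.003, 0.001], "gripper": 30}, {"dp": [0.06, -0.004, 0.038], "angular": [0.001, -0.003, 0.001], "gripper": 30}, {"dp": [0.06, 0, 0], "angular": [0, 0, 0], "gripper": 30}, {"dp": [0.06, 0, 0], "angular": [0, 0, 0], "gripper": 30}, {"dp": [0.06, 0, 0], "angular": [0, 0, 0], "gripper": 30}, {"dp": [0.06, 0, 0], "angular": [0, 0, 0], "gripper": 30}, {"dp": [0, 0, 0], "angular": [0, 0, 0], "gripper": 30}])

```text
clock: 47.8
position: [0.5157, 0.3298, 0.0265]
ee_rot: [0.708, -0.037, 0.705, 0.037]
contact_force: [-0.3, -0.4, -0.4]
width: 0.0298
```

```bash
python3 - <<'E'
from rel import *
st();plan([((.515,.3288,.0175),zyaw(6.),2,30)])
E
```

```text
t 47.8 p [0.5157 0.3298 0.0265] x [ 0.004  0.001 -1.   ] z [0.995 0.105 0.004] F [-0.3 -0.4 -0.4] w 0.0298 q6 0.35
0  [0.038, -0.004, -0.003] [-0.0, 0.001, -0.0] 30 
1  [0.038, -0.004, -0.003] [-0.0, 0.001, -0.0] 30
```

Call:
arm_command(series=[{"dp": [0.038, -0.004, -0.003], "angular": [0, 0.001, 0], "gripper": 30}, {"dp": [0.036, -0.004, -0.003], "angular": [0, 0.001, 0], "gripper": 30}, {"dp": [0, 0, 0], "angular": [0, 0, 0], "gripper": 8}, {"dp": [0, 0, 0], "angular": [0, 0, 0], "gripper": 8}, {"dp": [0, 0, 0], "angular": [0, 0, 0], "gripper": 8}, {"dp": [0, 0, 0], "angular": [0, 0, 0], "gripper": 8}, {"dp": [-0.1, 0, 0], "angular": [0, 0, 0], "gripper": 8}, {"dp": [-0.2, 0, 0], "angular": [0, 0, 0], "gripper": 8}])

```text
clock: 48.8
position: [0.5142, 0.3283, 0.0536]
ee_rot: [0.706, -0.037, 0.707, 0.037]
contact_force: [0.9, -0.7, -0.4]
width: 0.0142
```

Call:
arm_command(series=[{"dp": [-0.226, -0.024, -0.03], "angular": [0, 0, 0], "gripper": 8}, {"dp": [-0.226, -0.024, -0.03], "angular": [0, 0, 0], "gripper": 8}, {"dp": [-0.226, -0.024, -0.03], "angular": [0, 0, 0], "gripper": 8}, {"dp": [-0.226, -0.024, -0.03], "angular": [0, 0, 0], "gripper": 8}, {"dp": [-0.226, -0.024, -0.03], "angular": [0, 0, 0], "gripper": 8}, {"dp": [-0.226, -0.024, -0.03], "angular": [0, 0, 0], "gripper": 8}, {"dp": [0.0, -0.1, 0], "angular": [0, 0, 0], "gripper": 8}, {"dp": [0.0, -0.15, 0], "angular": [0, 0, 0], "gripper": 8}])

```text
clock: 49.8
position: [0.498, 0.2782, 0.2295]
ee_rot: [0.709, -0.036, 0.703, 0.039]
contact_force: [-0.1, 0.1, -0.7]
width: 0.0149
```

```bash
python3 - <<'E'
from rel import *
st(); d=cap('wrist'); rels(d); W=world(d); s=get_state(); T=(W-s['position'])@rot(s['ee_rot']).as_matrix()
m=(abs(T[...,1])<.013)&(abs(T[...,2])<.007)&(T[...,0]>-.02)&(T[...,0]<.015)&(d['image'].min(-1)>110); print('held px',m.sum(),T[m].mean(0) if m.any() else '')
O=np.array([.445,-.3013]);ux=np.array([.9991,.042]);uy=np.array([-.042,.9991])
t=O+.08*ux+.077*uy; print(t)
plan([((t[0],t[1],.20),zyaw(2.4),16,8)])
E
```

```text
t 49.8 p [0.498  0.2782 0.2295] x [ 0.009  0.004 -1.   ] z [0.994 0.107 0.009] F [-0.1  0.1 -0.7] w 0.0149 q6 0.28
held px 1649 [-9.43176787e-03  2.90356950e-03  1.31322515e-05]
[ 0.521694  -0.2210093]
0  [0.015, -0.259, -0.015] [0.003, 0.0, -0.0] 8 
1  [0.015, -0.259, -0.014] [0.003, 0.0, -0.0] 8 
2  [0.015, -0.259, -0.013] [0.003, 0.0, -0.0] 8 
3  [0.015, -0.259, -0.012] [0.003, 0.0, -0.0] 8 
4  [0.015, -0.259, -0.011] [0.003, 0.0, -0.0] 8 
5  [0.015, -0.259, -0.01] [0.003, 0.0, -0.0] 8 
6  [0.015, -0.259, -0.009] [0.003, 0.0, -0.0] 8 
7  [0.015, -0.259, -0.008] [0.003, 0.0, -0.0] 8 
8  [0.015, -0.259, -0.007] [0.003, 0.0, -0.0] 8 
9  [0.015, -0.259, -0.006] [0.003, 0.0, -0.0] 8 
10  [0.015, -0.259, -0.005] [0.003, 0.0, -0.0] 8 
11  [0.015, -0.259, -0.004] [0.003, 0.0, -0.0] 8 
12  [0.015, -0.259, -0.003] [0.003, 0.0, -0.0] 8 
13  [0.015, -0.259, -0.002] [0.003, 0.0, -0.0] 8 
14  [0.015, -0.259, -0.001] [0.003, 0.0, -0.0] 8 
15  [0.015, -0.259, 0.0] [0.003, 0.0, -0.0] 8
```

Call:
arm_command(series=[{"dp": [0.01, -0.259, -0.015], "angular": [0.003, 0, 0], "gripper": 8}, {"dp": [0.01, -0.259, -0.014], "angular": [0.003, 0, 0], "gripper": 8}, {"dp": [0.01, -0.259, -0.013], "angular": [0.003, 0, 0], "gripper": 8}, {"dp": [0.01, -0.259, -0.012], "angular": [0.003, 0, 0], "gripper": 8}, {"dp": [0.01, -0.259, -0.011], "angular": [0.003, 0, 0], "gripper": 8}, {"dp": [0.01, -0.259, -0.01], "angular": [0.003, 0, 0], "gripper": 8}, {"dp": [0.01, -0.259, -0.009], "angular": [0.003, 0, 0], "gripper": 8}, {"dp": [0.01, -0.259, -0.008], "angular": [0.003, 0, 0], "gripper": 8}])

```text
clock: 50.85
position: [0.5035, 0.0145, 0.209]
ee_rot: [0.703, -0.022, 0.71, 0.022]
contact_force: [-0.1, 0.7, 0.4]
width: 0.0144
```

Call:
arm_command(series=[{"dp": [0.01, -0.259, -0.007], "angular": [0.003, 0, 0], "gripper": 8}, {"dp": [0.01, -0.259, -0.006], "angular": [0.003, 0, 0], "gripper": 8}, {"dp": [0.01, -0.259, -0.005], "angular": [0.003, 0, 0], "gripper": 8}, {"dp": [0.01, -0.259, -0.004], "angular": [0.003, 0, 0], "gripper": 8}, {"dp": [0.01, -0.259, -0.003], "angular": [0.003, 0, 0], "gripper": 8}, {"dp": [0.01, -0.259, -0.002], "angular": [0.003, 0, 0], "gripper": 8}, {"dp": [0.01, -0.2, 0], "angular": [0.003, 0, 0], "gripper": 8}, {"dp": [0, 0, 0], "angular": [0, 0, 0], "gripper": 8}])

```text
clock: 51.85
position: [0.5013, -0.208, 0.1891]
ee_rot: [0.697, -0.004, 0.717, 0.009]
contact_force: [-0.1, 0.2, 0.2]
width: 0.0146
```

```bash
python3 - <<'E'
from rel import *
st()
plan([((.5217,-.221,.1),zyaw(2.4),5,8),((.5217,-.221,.036),None,4,8)])
E
```

```text
t 51.85 p [ 0.5013 -0.208   0.1891] x [-0.029  0.006 -1.   ] z [ 0.999  0.018 -0.029] F [-0.1  0.2  0.2] w 0.0146 q6 -0.53
0  [0.147, -0.023, 0.038] [-0.003, -0.004, -0.001] 8 
1  [0.148, -0.023, 0.037] [-0.003, -0.004, -0.001] 8 
2  [0.148, -0.023, 0.036] [-0.003, -0.004, -0.001] 8 
3  [0.148, -0.023, 0.035] [-0.003, -0.004, -0.001] 8 
4  [0.148, -0.023, 0.034] [-0.003, -0.004, -0.001] 8 
5 x4 [0.133, 0.0, 0.0] [0.0, 0.0, 0.0] 8
```

Call:
arm_command(series=[{"dp": [0.1, -0.023, 0.038], "angular": [-0.003, -0.004, -0.001], "gripper": 8}, {"dp": [0.12, -0.023, 0.037], "angular": [-0.003, -0.004, -0.001], "gripper": 8}, {"dp": [0.12, -0.023, 0.036], "angular": [-0.003, -0.004, -0.001], "gripper": 8}, {"dp": [0.14, -0.023, 0.035], "angular": [-0.003, -0.004, -0.001], "gripper": 8}, {"dp": [0.14, -0.023, 0.034], "angular": [-0.003, -0.004, -0.001], "gripper": 8}, {"dp": [0.1, 0, 0], "angular": [0, 0, 0], "gripper": 8}, {"dp": [0, 0, 0], "angular": [0, 0, 0], "gripper": 8}, {"dp": [0, 0, 0], "angular": [0, 0, 0], "gripper": 8}])

```text
clock: 52.85
position: [0.5197, -0.2136, 0.0933]
ee_rot: [0.706, -0.014, 0.708, 0.019]
contact_force: [0.2, -0.0, 0.1]
width: 0.0144
```

```bash
python3 - <<'E'
from rel import *
st()
plan([((.5217,-.221,.036),zyaw(2.4),5,8)])
E
```

```text
t 52.85 p [ 0.5197 -0.2136  0.0933] x [-0.003  0.007 -1.   ] z [ 0.999  0.047 -0.002] F [ 0.2 -0.   0.1] w 0.0144 q6 -0.57
0  [0.095, -0.013, 0.003] [0.001, -0.0, -0.001] 8 
1  [0.095, -0.013, 0.003] [0.001, -0.0, -0.001] 8 
2  [0.095, -0.013, 0.003] [0.001, -0.0, -0.001] 8 
3  [0.095, -0.013, 0.003] [0.001, -0.0, -0.001] 8 
4  [0.095, -0.013, 0.003] [0.001, -0.0, -0.001] 8
```

Call:
arm_command(series=[{"dp": [0.095, -0.013, 0.003], "angular": [0, 0, 0], "gripper": 8}, {"dp": [0.095, -0.013, 0.003], "angular": [0, 0, 0], "gripper": 8}, {"dp": [0.095, -0.013, 0.003], "angular": [0, 0, 0], "gripper": 8}, {"dp": [0.095, -0.013, 0.003], "angular": [0, 0, 0], "gripper": 8}, {"dp": [0.07, -0.01, 0.003], "angular": [0, 0, 0], "gripper": 8}, {"dp": [0.03, 0, 0], "angular": [0, 0, 0], "gripper": 8}, {"dp": [0, 0, 0], "angular": [0, 0, 0], "gripper": 8}, {"dp": [0, 0, 0], "angular": [0, 0, 0], "gripper": 8}])

```text
clock: 53.85
position: [0.5224, -0.2216, 0.0323]
ee_rot: [0.707, -0.015, 0.707, 0.019]
contact_force: [-0.5, -0.3, 0.5]
width: 0.0146
```

Call:
arm_command(series=[{"dp": [0.025, 0, 0], "angular": [0, 0, 0], "gripper": 8}, {"dp": [0.025, 0, 0], "angular": [0, 0, 0], "gripper": 8}, {"dp": [0.015, 0, 0], "angular": [0, 0, 0], "gripper": 8}, {"dp": [0.005, 0, 0], "angular": [0, 0, 0], "gripper": 8}, {"dp": [0, 0, 0], "angular": [0, 0, 0], "gripper": 8}, {"dp": [0, 0, 0], "angular": [0, 0, 0], "gripper": 8}, {"dp": [0, 0, 0], "angular": [0, 0, 0], "gripper": 26}, {"dp": [0, 0, 0], "angular": [0, 0, 0], "gripper": 26}])

```text
clock: 54.85
position: [0.5231, -0.2218, 0.0244]
ee_rot: [0.707, -0.015, 0.707, 0.018]
contact_force: [0.3, -0.6, -0.7]
width: 0.026
```

Call:
arm_command(series=[{"dp": [-0.05, 0, 0], "angular": [0, 0, 0], "gripper": 26}, {"dp": [-0.2, 0, 0], "angular": [0, 0, 0], "gripper": 26}, {"dp": [-0.35, 0, 0], "angular": [0, 0, 0], "gripper": 26}, {"dp": [-0.4, 0, 0], "angular": [0, 0, 0], "gripper": 26}, {"dp": [-0.4, 0, 0], "angular": [0, 0, 0], "gripper": 26}, {"dp": [-0.3, -0.1, 0], "angular": [0, 0, 0], "gripper": 26}, {"dp": [0, 0, 0], "angular": [0, 0, 0], "gripper": 26}, {"dp": [0, 0, 0], "angular": [0, 0, 0], "gripper": 26}])

```text
clock: 55.85
position: [0.5229, -0.2344, 0.2367]
ee_rot: [0.707, -0.015, 0.707, 0.018]
contact_force: [-0.1, -0.1, -0.5]
width: 0.0258
```

```bash
python3 - <<'E'
from rel import *
from drw import *
st(); d=cap('wrist'); drw(d,'w'); save('w6',d['image']); d=cap('top'); drw(d,'t')
E
```

```text
t 55.85 p [ 0.5229 -0.2344  0.2367] x [ 0.001  0.005 -1.   ] z [0.999 0.048 0.001] F [-0.1 -0.1 -0.5] w 0.0258 q6 -0.59
w relay [370, 162, 19, 19, 322] [0.1375 0.1038 0.0209] [0.016 0.017 0.008]
w relay [311, 188, 17, 23, 390] [0.0814 0.0773 0.0209] [0.015 0.021 0.007]
w cap [285, 312, 33, 45, 1175] [ 0.0685 -0.0348  0.0757] [0.029 0.04  0.017]
w cap [393, 316, 10, 14, 86] [ 0.1525 -0.0227  0.075 ] [0.007 0.008 0.012]
t relay [447, 210, 7, 8, 44] [0.1368 0.0994 0.0201] [0.015 0.013 0.01 ]
t relay [458, 235, 12, 8, 84] [0.0798 0.0749 0.0201] [0.016 0.023 0.01 ]
```

View pics/w6.png

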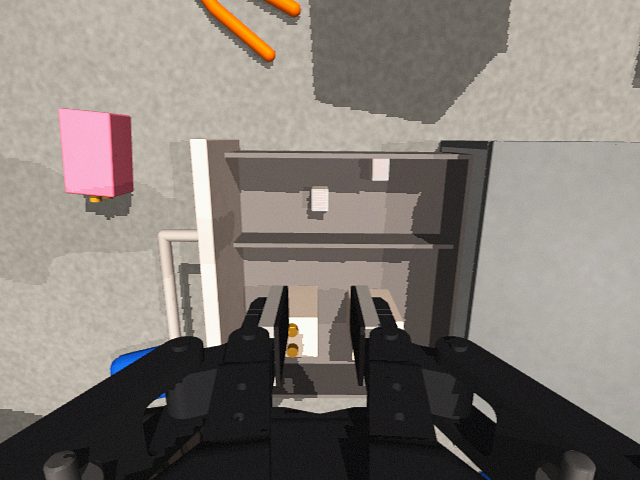

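The view shows both relays on the narrow bay floor at (320,200) and (380,168). The second was nudged aside but is still on the floor in the bay (y 0.104, z top 0.021). Both caps stand upright in the wide bay. Next I'll push the bar home with closed fingers from the front.

```bash
python3 - <<'E'
from h import *
plan([((.345,-.303,.18),zyaw(2.4),7,0),(None,None,1,0),((.345,-.303,.073),None,6,0)])
E
```

```text
0 x7 [0.066, -0.072, -0.216] [0.001, 0.0, -0.0] 0 
7 x1 [0.0, 0.0, 0.0] [0.0, 0.0, 0.0] 0 
8 x6 [0.149, 0.0, 0.0] [0.0, 0.0, 0.0] 0
```

Call:
arm_command(series=[{"dp": [0.03, -0.072, -0.216], "angular": [0, 0, 0], "gripper": 0}, {"dp": [0.03, -0.072, -0.216], "angular": [0, 0, 0], "gripper": 0}, {"dp": [0.03, -0.072, -0.216], "angular": [0, 0, 0], "gripper": 0}, {"dp": [0.066, -0.072, -0.216], "angular": [0, 0, 0], "gripper": 0}, {"dp": [0.066, -0.072, -0.216], "angular": [0, 0, 0], "gripper": 0}, {"dp": [0.066, -0.072, -0.216], "angular": [0, 0, 0], "gripper": 0}, {"dp": [0.066, -0.072, -0.216], "angular": [0, 0, 0], "gripper": 0}, {"dp": [0, 0, 0], "angular": [0, 0, 0], "gripper": 0}])

```text
clock: 56.95
position: [0.335, -0.2983, 0.1811]
ee_rot: [0.701, -0.01, 0.712, 0.026]
contact_force: [0.2, -0.3, 0.6]
width: -0.0002
```

```bash
python3 - <<'E'
from h import *
st(); plan([((.345,-.303,.073),zyaw(2.4),7,0)])
E
```

```text
t 56.95 p [ 0.335  -0.2983  0.1811] x [-0.016  0.021 -1.   ] z [ 0.999  0.051 -0.015] F [ 0.2 -0.3  0.6] w -0.0002 q6 -0.94
0  [0.128, -0.009, 0.014] [0.001, -0.001, -0.002] 0 
1  [0.128, -0.009, 0.013] [0.001, -0.001, -0.002] 0 
2  [0.128, -0.008, 0.013] [0.001, -0.001, -0.002] 0 
3  [0.129, -0.008, 0.013] [0.001, -0.001, -0.002] 0 
4  [0.129, -0.007, 0.012] [0.001, -0.001, -0.002] 0 
5  [0.129, -0.007, 0.012] [0.001, -0.001, -0.002] 0 
6  [0.129, -0.007, 0.012] [0.001, -0.001, -0.002] 0
```

Call:
arm_command(series=[{"dp": [0.128, -0.009, 0.013], "angular": [0.001, -0.001, -0.002], "gripper": 0}, {"dp": [0.128, -0.009, 0.013], "angular": [0.001, -0.001, -0.002], "gripper": 0}, {"dp": [0.128, -0.008, 0.013], "angular": [0.001, -0.001, -0.002], "gripper": 0}, {"dp": [0.128, -0.008, 0.013], "angular": [0.001, -0.001, -0.002], "gripper": 0}, {"dp": [0.128, -0.007, 0.012], "angular": [0.001, -0.001, -0.002], "gripper": 0}, {"dp": [0.128, -0.007, 0.012], "angular": [0.001, -0.001, -0.002], "gripper": 0}, {"dp": [0.1, -0.007, 0.012], "angular": [0.001, -0.001, -0.002], "gripper": 0}, {"dp": [0, 0, 0], "angular": [0, 0, 0], "gripper": 0}])

```text
clock: 57.95
position: [0.3513, -0.2992, 0.0708]
ee_rot: [0.706, -0.013, 0.708, 0.017]
contact_force: [-0.2, -0.1, -0.1]
width: 0.0
```

Call:
arm_command(series=[{"dp": [0, 0, 0.05], "angular": [0, 0, 0], "gripper": 0}, {"dp": [0, 0, 0.05], "angular": [0, 0, 0], "gripper": 0}, {"dp": [0, 0, 0.05], "angular": [0, 0, 0], "gripper": 0}, {"dp": [0, 0, 0.05], "angular": [0, 0, 0], "gripper": 0}, {"dp": [0, 0, 0.05], "angular": [0, 0, 0], "gripper": 0}, {"dp": [0, 0, 0.05], "angular": [0, 0, 0], "gripper": 0}, {"dp": [0, 0, 0.05], "angular": [0, 0, 0], "gripper": 0}, {"dp": [0, 0, 0.05], "angular": [0, 0, 0], "gripper": 0}])

```text
clock: 58.95
position: [0.4021, -0.2981, 0.0723]
ee_rot: [0.706, -0.014, 0.708, 0.016]
contact_force: [-2.7, -1.0, 0.9]
width: -0.0005
```

```bash
python3 - <<'E'
from h import *
st(); plan([((.50,-.2967,.073),zyaw(2.4),16,0)])
E
```

```text
t 58.95 p [ 0.4021 -0.2981  0.0723] x [-0.003  0.003 -1.   ] z [ 0.999  0.042 -0.002] F [-2.7 -1.   0.9] w -0.0005 q6 -0.82
0 x16 [-0.0, -0.001, 0.051] [0.0, -0.0, -0.0] 0
```

Call:
arm_command(series=[{"dp": [0, 0, 0.055], "angular": [0, 0, 0], "gripper": 0}, {"dp": [0, 0, 0.055], "angular": [0, 0, 0], "gripper": 0}, {"dp": [0, 0, 0.055], "angular": [0, 0, 0], "gripper": 0}, {"dp": [0, 0, 0.055], "angular": [0, 0, 0], "gripper": 0}, {"dp": [0, 0, 0.055], "angular": [0, 0, 0], "gripper": 0}, {"dp": [0, 0, 0.055], "angular": [0, 0, 0], "gripper": 0}, {"dp": [0, 0, 0.055], "angular": [0, 0, 0], "gripper": 0}, {"dp": [0, 0, 0.055], "angular": [0, 0, 0], "gripper": 0}])

```text
clock: 59.95
position: [0.4585, -0.2958, 0.0723]
ee_rot: [0.706, -0.014, 0.708, 0.016]
contact_force: [-1.8, -1.4, 1.9]
width: -0.0002
```

Call:
arm_command(series=[{"dp": [0, 0, 0.055], "angular": [0, 0, 0], "gripper": 0}, {"dp": [0, 0, 0.055], "angular": [0, 0, 0], "gripper": 0}, {"dp": [0, 0, 0.055], "angular": [0, 0, 0], "gripper": 0}, {"dp": [0, 0, 0.055], "angular": [0, 0, 0], "gripper": 0}, {"dp": [0, 0, 0.055], "angular": [0, 0, 0], "gripper": 0}, {"dp": [0, 0, 0.055], "angular": [0, 0, 0], "gripper": 0}, {"dp": [0, 0, 0.055], "angular": [0, 0, 0], "gripper": 0}, {"dp": [0, 0, 0.055], "angular": [0, 0, 0], "gripper": 0}])

```text
clock: 60.95
position: [0.5149, -0.2934, 0.0721]
ee_rot: [0.706, -0.014, 0.708, 0.016]
contact_force: [-3.2, -0.9, 2.3]
width: 0.0
```

```bash
cat > pan.py <<'E'
from h import *
def pan():
    d=cap('top'); W=world(d); v,u=np.mgrid[:480,:640]
    m=(abs(W[...,2]-.114)<.005)&(d['image'].min(-1)>160)&(u>430)&(W[...,0]<.66)&(W[...,0]>.35)&((d['image'].astype(int).min(-1))>170)
    P=W[m]; a=np.polyfit(P[:,1],P[:,0],1); print('panel x at y=-.294',len(P),np.polyval(a,-.294).round(4),'home .639',a.round(3)); return d
E
python3 - <<'E'
from pan import *
st(); pan()
E
```

```text
t 60.95 p [ 0.5149 -0.2934  0.0721] x [-0.003  0.003 -1.   ] z [ 0.999  0.042 -0.003] F [-3.2 -0.9  2.3] w 0.0 q6 -0.68
panel x at y=-.294 366 0.5737 home .639 [-0.047  0.56 ]
```

Call:
arm_command(series=[{"dp": [0, 0, 0.055], "angular": [0, 0, 0], "gripper": 0}, {"dp": [0, 0, 0.055], "angular": [0, 0, 0], "gripper": 0}, {"dp": [0, 0, 0.055], "angular": [0, 0, 0], "gripper": 0}, {"dp": [0, 0, 0.055], "angular": [0, 0, 0], "gripper": 0}, {"dp": [0, 0, 0.055], "angular": [0, 0, 0], "gripper": 0}, {"dp": [0, 0, 0.055], "angular": [0, 0, 0], "gripper": 0}, {"dp": [0, 0, 0.04], "angular": [0, 0, 0], "gripper": 0}, {"dp": [0, 0, 0.03], "angular": [0, 0, 0], "gripper": 0}])

```text
clock: 62.0
position: [0.5672, -0.2911, 0.0718]
ee_rot: [0.706, -0.014, 0.708, 0.016]
contact_force: [-2.5, 0.0, 1.5]
width: 0.0
```

Call:
arm_command(series=[{"dp": [0, 0, 0.018], "angular": [0, 0, 0], "gripper": 0}, {"dp": [0, 0, 0.018], "angular": [0, 0, 0], "gripper": 0}, {"dp": [0, 0, 0.018], "angular": [0, 0, 0], "gripper": 0}, {"dp": [0, 0, 0.018], "angular": [0, 0, 0], "gripper": 0}, {"dp": [0, 0, 0.018], "angular": [0, 0, 0], "gripper": 0}, {"dp": [0, 0, 0.018], "angular": [0, 0, 0], "gripper": 0}, {"dp": [0, 0, 0.01], "angular": [0, 0, 0], "gripper": 0}, {"dp": [0, 0, 0.01], "angular": [0, 0, 0], "gripper": 0}])

```text
clock: 63.0
position: [0.5801, -0.2905, 0.0718]
ee_rot: [0.704, -0.014, 0.71, 0.016]
contact_force: [-5.6, -1.2, 3.0]
width: 0.0001
```

```bash
python3 - <<'E'
from pan import *
st(); pan()
E
```

```text
t 63.0 p [ 0.5801 -0.2905  0.0718] x [-0.009  0.003 -1.   ] z [ 0.999  0.043 -0.009] F [-5.6 -1.2  3. ] w 0.0001 q6 -0.61
panel x at y=-.294 331 0.6386 home .639 [-0.041  0.627]
```

Call:
arm_command(series=[{"dp": [0, 0, 0.015], "angular": [0, 0, 0], "gripper": 0}, {"dp": [0, 0, 0.02], "angular": [0, 0, 0], "gripper": 0}, {"dp": [0, 0, 0.02], "angular": [0, 0, 0], "gripper": 0}, {"dp": [0, 0, 0.02], "angular": [0, 0, 0], "gripper": 0}, {"dp": [0, 0, 0.02], "angular": [0, 0, 0], "gripper": 0}, {"dp": [0, 0, 0.02], "angular": [0, 0, 0], "gripper": 0}, {"dp": [0, 0, 0.02], "angular": [0, 0, 0], "gripper": 0}, {"dp": [0, 0, 0.02], "angular": [0, 0, 0], "gripper": 0}])

```text
clock: 64.05
position: [0.5794, -0.2905, 0.0723]
ee_rot: [0.689, -0.014, 0.724, 0.018]
contact_force: [-7.3, -1.0, 5.1]
width: -0.0002
```

The drawer is hard against its stop: the tool no longer advances and the force rises. I'll back off and check.

Call:
arm_command(series=[{"dp": [0, 0, -0.05], "angular": [0, 0, 0], "gripper": 0}, {"dp": [0, 0, -0.15], "angular": [0, 0, 0], "gripper": 0}, {"dp": [0, 0, -0.2], "angular": [0, 0, 0], "gripper": 0}, {"dp": [0, 0, -0.25], "angular": [0, 0, 0], "gripper": 0}, {"dp": [-0.2, 0, -0.1], "angular": [0, 0, 0], "gripper": 0}, {"dp": [-0.35, 0, -0.1], "angular": [0, 0, 0], "gripper": 0}, {"dp": [-0.35, 0, -0.2], "angular": [0, 0, 0], "gripper": 0}, {"dp": [-0.35, 0, -0.2], "angular": [0, 0, 0], "gripper": 0}])

```text
clock: 65.05
position: [0.4294, -0.2947, 0.228]
ee_rot: [0.69, -0.011, 0.724, 0.021]
contact_force: [0.4, -0.7, 0.2]
width: 0.0003
```

Call:
arm_command(series=[{"dp": [0, 0, 0], "angular": [0, 0, 0], "gripper": 0}, {"dp": [0, 0, 0], "angular": [0, 0, 0], "gripper": 0}, {"dp": [0, 0, 0], "angular": [0, 0, 0], "gripper": 0}, {"dp": [0, 0, 0], "angular": [0, 0, 0], "gripper": 0}, {"dp": [0, 0, 0], "angular": [0, 0, 0], "gripper": 0}, {"dp": [0, 0, 0], "angular": [0, 0, 0], "gripper": 0}, {"dp": [0, 0, 0], "angular": [0, 0, 0], "gripper": 0}, {"dp": [0, 0, 0], "angular": [0, 0, 0], "gripper": 0}])

```text
clock: 66.05
position: [0.4287, -0.2937, 0.2267]
ee_rot: [0.69, -0.011, 0.723, 0.021]
contact_force: [0.0, 0.1, -0.2]
width: -0.0002
```

```bash
python3 - <<'E'
from pan import *
st(); d=pan(); save('tend',d['image']); w=cap('wrist'); save('wend',w['image'])
W=world(w); m=(abs(W[...,2]-.0145)>0)&(abs(W[...,1]+.29)<.03)&(W[...,0]>.6)&(W[...,0]<.68)
for x in np.arange(.62,.67,.003):
    k=m&(abs(W[...,0]-x)<.0015); 
    if k.any(): print(x.round(3),np.median(W[k][:,2]).round(3),end='; ')
E
```

```text
t 66.05 p [ 0.4287 -0.2937  0.2267] x [-0.047  0.014 -0.999] z [ 0.998  0.046 -0.046] F [ 0.   0.1 -0.2] w -0.0002 q6 -0.76
panel x at y=-.294 671 0.6384 home .639 [-0.04   0.627]
0.62 0.001; 0.623 0.001; 0.626 0.001; 0.629 0.001; 0.632 0.079; 0.635 0.083; 0.638 0.115; 0.641 0.115; 0.644 0.115; 0.647 0.116; 0.65 0.116; 0.653 0.116; 0.656 0.116;
```

View pics/tend.png

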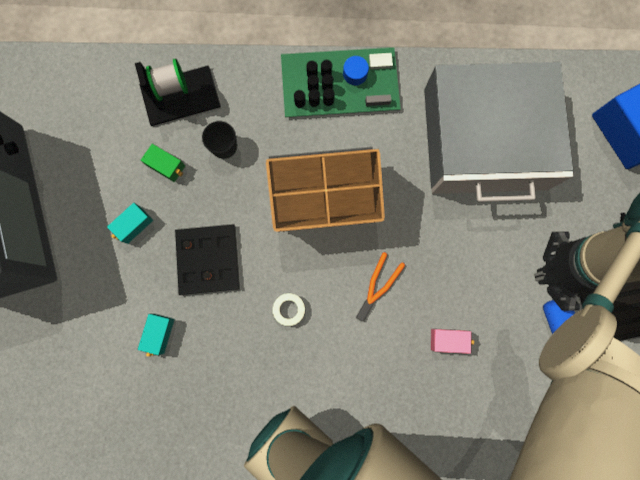

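View pics/wend.png

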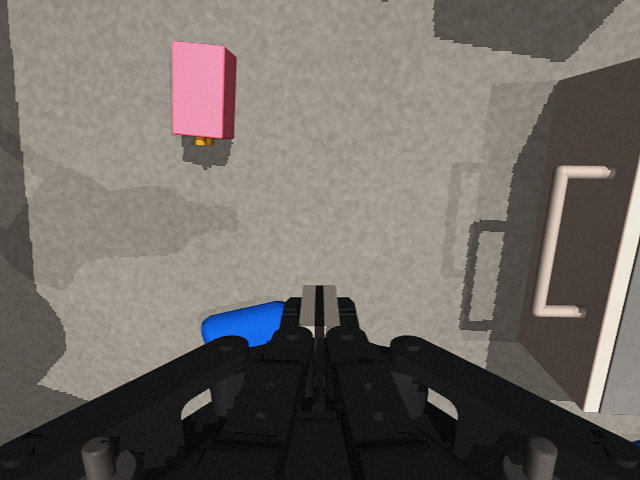

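The top view shows the carton empty and both chokes in the tray at (188,244) and (208,276). The drawer panel is flush with the cabinet at (505,178) with no gap, and the wrist view agrees. The arm is clear of everything, so I'm handing in.

```bash
python3 -c "
from rig import sign_off; print(sign_off())"
```

```text
the job is handed in; nothing more can be done
None
```

The drawer is stocked and pushed home, and the job is handed in at about 66 s. I pulled it open to about 200 mm and stood the two white capacitors in the wide bay. Then I put the two square relays in the narrow bay and pushed the drawer shut against its stop.

**What the last checks showed:**
- **Drawer:** the front panel is at x = 0.638, against 0.639 expected when fully home, with no visible gap in the final pictures.
- **Parts:** before closing, both relays lay on the narrow bay floor, their tops 21 mm above it. Both capacitors stood upright on the wide bay floor. I could not see inside once the drawer was shut.
- **Left alone:** both chokes are still in the tray, and the carton is empty. The arm is clear of everything, with zero contact force.

**What did not go cleanly:**
- **Force spike:** lowering onto the handle gave a brief reading of about 67 N, probably a finger linkage touching the top of the front panel. That is under the 120 N wrist limit. If it counted as the gripper's body pressing on something, it would break the 40 N rule, and I can't tell which applies.
- **Drawer start position:** the drawer was already about 18 mm open at the start.
- **Relay moved:** the first relay shifted about 25 mm inside the narrow bay after I placed it. It stayed on the floor and within bounds, so I left it there.

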